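# Aim the tablet's clip-on mirror at the scale's display and hold it

### The job

The tablet on its stand is filming a recipe and should see the kitchen scale. Slide the clip-on mirror along the tablet's top edge until you feel it stop over the camera lens, and tilt it down (it has an orange finger tab) until the scale's display is reflected into the middle of the camera's picture, midway between top and bottom; the mirror is sprung and flips up when let go, so finish with the gripper still holding it steady at that angle. Leave the scale with its mug, the canister and the striped pot where they stand.

Things in the scene. Friction and masses are not known exactly. Their poses are not given: they have to be found in the camera images.
- tablet_stand: fixed aluminium stand with a dark landscape tablet 245 x 165 x 9 mm. Origin: centre of the stand's underside; the screen faces local -x and, as the tablet leans back, 15 degrees upward; local y runs along the tablet's width, z up. Base plate 130 x 160 mm, 12 mm high. The tablet's upper front edge lies at local x +13 mm, z 204 mm
- lens (a point): the tablet's camera lens, a small round lens in the screen's bezel in the middle of the top edge, 10 mm below the edge. It looks square out from the screen (along the stand's -x, 15 degrees upward)
- clip (a joint): dark grey clip 50 mm wide that rides on the tablet's top edge and carries the mirror visor; metres of travel along the stand's local -y (away from the parked end at local y +85 mm). 0 parked, 0.085 against its rubber stop, where it sits squarely over the lens. Sliding takes about 1.5 to 2.5 N; the stop is rigid
- visor (a joint): grey visor 50 mm wide, 65 mm long from its hinge, mirror on its underside; radians tilted down. At 0 (sprung up) the mirror is parallel to the camera's axis, sloping 15 degrees up. At value a the line of sight is turned down by 2a, so it falls 2a minus 15 degrees below level. Limit 1.2. The spring takes 0.05 N m at 0 plus 0.10 N m per radian (1 to 2 N at the tab)
- visor_hinge (a point): middle of the visor's hinge axis, which runs along the tablet's width; the mirror's face lies in a plane through this axis. 14 mm above (along the screen) and 10 mm in front of the lens once the clip is at its stop
- tab (a point): centre of the orange finger tab on the visor: an upright disc 24 mm across, 10 mm thick, flat faces toward the tablet's two ends. 52 mm out from the hinge along the mirror and 34 mm above its plane; the visor's upper face is 29 mm below it: grip from above across the 10 mm. It may turn between the fingers. About 257 mm above the worktop when the visor is up
- picture (a point): the lens's mirror image (virtual camera; true once the clip is at its stop). Local -x is the reflected line of sight through the picture's middle, local z is up and down in the picture: a thing at local z = 0 is midway between top and bottom. It turns about the hinge by twice the visor's angle
- scale: flat pale digital kitchen scale 160 x 216 x 28 mm, loose; origin centre of its underside, display at its local -y end, turned toward the tablet. A wall cupboard hangs 0.51 m above the worktop's back half behind it (from about x = 0.57 m on): keep the arm clear of it
- display (a point): centre of the scale's display, 24 mm above the worktop, 87 mm from the scale's centre
- mug: pale spotted mug, 86 mm tall, standing on the scale; origin near the centre of its foot
- canister: white sugar canister with a wooden lid, 82 mm across and 110 mm high, on the worktop to the right; bystander, origin under its centre
- egg_cup: small ceramic pot with red stripes, 41 mm across and 48 mm high; bystander, origin under its centre

How it is judged:
By the outcome, as a careful person would: the job done as asked, in the order asked, and still so for the second after the job is handed in, while the arm keeps its last pose, push and grip.
It also fails if it takes over 38 s, if anything falls off the work surface, if the arm or the gripper's body presses on something with over 40 N, if the wrist force passes 120 N, or if a joint passes its speed limit or range.

### The arm

A 7-joint arm with a two-finger parallel gripper is mounted at the origin on a cart in front of the work surface, level with it; the furniture and walls round the work are solid. World frame = base frame: x ahead of the robot, y to its left, z up, the work surface at z = 0. Lengths are in m, angles in rad, forces in N, time in s.
With the tool pointing down it reaches from about 0.425 to 0.925 m from the base axis. Payload 6.8 kg.
Tool frame: the origin (TCP) lies between the finger pads; the fingertips stand 22 mm ahead of it and the grasp point (between the pads) lies 3 mm ahead of it (bot.tip_reach is the distance from the TCP to the fingertips, in m); z points along the fingers, x is the direction in which the jaws open and shut, and the axes are right-handed (so a half turn about z gives the same grasp; the last joint's range is limited). The gripper opens to 85 mm and grips with 20 to 120 N. Pads are 22 mm wide; open, the fingers measure 114 mm over their backs; the gripper's body (76 mm by 85 mm) begins 54 mm behind the grasp point. The pads swing forward as they close: fully open they stand 13 mm farther back than shut.
Start: joints at [-1.374, 0.477, 0.022, 1.555, -0.011, 1.109, -0.083], TCP at [0.203, 0.644, 0.253] pointing down, gripper open.
Joint ranges: [-2.96, 2.96], [-0.34, 2.1], [-1.41, 1.46], [0.24, 2.44], [-1.37, 4.51], [0.17, 1.92], [-2.96, 2.96]. Speed limits (rad/s): [2.39, 2.39, 3.14, 3.14, 3.14, 3.14, 3.14].

### API

Orientations are given as a unit quaternion [w, x, y, z].
In Python, from station import bot gives the robot as it stands.
- The arm moves only by the tool step_arm, never from a script. Its argument "targets" is a list of rows, each a list of 5 numbers: the shift along the tool's x, y, z in mm, then the turn about the tool's z in degrees, then the closure, from 0 (fully open) to 1 (shut). In form: [[dx, dy, dz, spin, jaw], ...]. A call has 1 to 20 rows; each row is the pose to reach, as a shift and turn from the pose commanded when the call began, along the tool's axes at that moment; what a row does not reach only later rows make up. A row lasts 1/12 s, in which the tool goes at most 41.7 mm and 7.16 degrees, less where a joint would pass 70% of its speed; a pose out of reach is approached as far as the arm can. A call with a gripper value outside its range is refused whole. The fingers move at their own pace and stop on an object; "newtons" is the grip in N (left out, the last holds). Time passes only in rows, so rows that repeat a pose let the fingers close. It gives the time, the measured TCP pose, the force and the opening at its end, in the units of the state.
- bot.get_obs(): the state, without advancing time (a new reading comes with each control period).
- bot.read_camera(name): name is "side" or "top"; returns a dict with "frame" (420x560x3 uint8, red, green, blue), "z_map" (420x560 float32, m along the optical axis (not along the pixel's ray), 0 where there is no reading), "fov_y" (degrees; the focal length in pixels is half the picture's height over the tangent of half this angle, whatever the lens; pixels are square), "cx", "cy" (the principal point, pixels), "R" (3x3) and "t" (3): a world point X has camera coordinates R X + t. Camera axes: x right, y down, z forward; pixel columns grow to the right and rows downward; lengths in m; the calibration is good to about 2 mm. A picture is of the moment at which its call begins.
- bot.hand_in(): hands the job in, once; it reports no verdict.
The state is a dict: "t": time; "q": joint angles; "joint_vel": joint speeds; "joint_torque": joint torques, N m; "eef_pos": TCP position; "tool_rot": TCP orientation; "contact_force": force on the tool from outside, world axes, zero at the start; "torque": the same for the moment, N m; "gripper_width": opening from 0.0 (shut) to 1.0 (fully open).
Only numpy, scipy, OpenCV 4.12 (cv2) and the standard library are available. Lean on these libraries where they do the work, as an engineer would, in place of code of your own. Each camera call takes 0.05 s, during which the arm holds its last target.

## Working session

There is one attempt and no reset: what is moved stays moved. The work goes in short steps, Python scripts to look and compute and a tool call to move; the robot and the scene stay as the last step left them, time stands still between calls to the robot, and variables do not carry over. Pictures are saved under pics/ and viewed, and the job is handed in when it is done.

Besides the shell and the picture viewer there is one more tool, called after "Emit:" by a JSON object that holds its "fn" and its "kwargs". step_arm: Moves the arm, as the interface text tells. Its arguments: {"type":"object","properties":{"targets":{"type":"array"},"newtons":{"type":"number"}},"required":["targets"]}

```bash
mkdir -p pics; ls
cat > h.py <<'E'
import numpy as np, cv2, pickle
from station import bot
def cam(n):
    c=bot.read_camera(n); return c
def save(c,p): cv2.imwrite(p,c["frame"][:,:,::-1])
def pt(c,u,v,z=None):
    f=210/np.tan(np.radians(c["fov_y"])/2)
    if z is None: z=c["z_map"][int(round(v)),int(round(u))]
    X=np.array([(u-c["cx"])/f*z,(v-c["cy"])/f*z,z])
    return c["R"].T@(X-c["t"])
def proj(c,X):
    f=210/np.tan(np.radians(c["fov_y"])/2)
    Y=c["R"]@np.array(X)+c["t"]; return c["cx"]+f*Y[0]/Y[2],c["cy"]+f*Y[1]/Y[2]
E
python3 - <<'E'
from h import *
o=bot.get_obs();print(o)
for n in("side","top"):
    c=cam(n);save(c,f"pics/{n}0.png");pickle.dump(c,open(n+"0.pkl","wb"));print(n,c["fov_y"],c["cx"],c["cy"],c["R"],c["t"],-c["R"].T@c["t"])
E
```

```text
pics
{'t': 0.0, 'q': array([-1.37409462,  0.477759  ,  0.02237164,  1.55642449, -0.01152489,
        1.10929623, -0.08310836]), 'joint_vel': array([-8.31654443e-04,  4.31169485e-05,  6.66904265e-04,  1.27297740e-03,
        2.12262528e-05, -7.11543160e-04,  6.94338485e-04]), 'joint_torque': array([-5.84139307e-04, -5.96439278e+01,  1.60784058e+00, -2.81192780e+01,
        1.24993184e-02,  9.48058383e-03,  3.55157184e-07]), 'eef_pos': array([0.20243146, 0.64336861, 0.25236523]), 'tool_rot': array([ 5.67906331e-04,  8.06265391e-01,  5.91553334e-01, -6.71331874e-04]), 'contact_force': array([-0.09552402,  0.24238944,  0.50116224]), 'torque': array([0.01817229, 0.05178474, 0.01417564]), 'gripper_width': 1.0001923580704313}
side 50.370082894255205 280.52301234402324 210.14942680680727 [[ 0.96626071 -0.25645812 -0.0238638 ]
 [-0.16602068 -0.54931313 -0.81895801]
 [ 0.19691973  0.79528883 -0.57335705]] [-0.53891762  0.21283597  1.45331687] [ 0.26988332 -1.17710287  0.99471257]
top 57.216456922608906 274.8852431356347 203.8105078726798 [[ 0.21054992 -0.97755836 -0.00695634]
 [-0.93029152 -0.19817283 -0.30868304]
 [ 0.30037713  0.07146461 -0.95113952]] [-0.14702053  0.5643175   1.11035174] [ 0.22241067 -0.11123961  1.22927194]
```

View pics/side0.png

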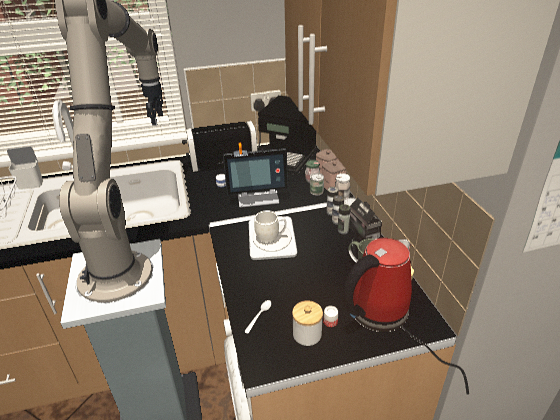

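View pics/top0.png

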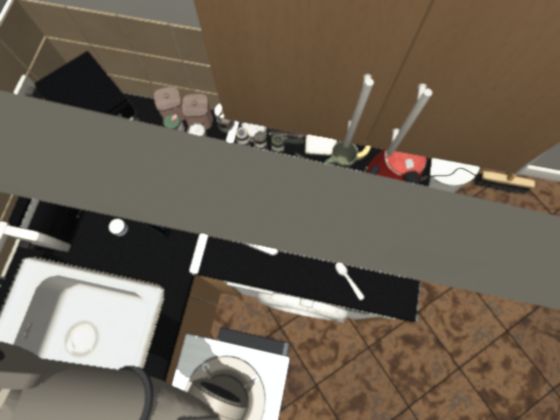

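The side view shows the tablet at about (256,172), the scale and mug at (273,235), and the orange tab at about (240,150). The top view is crossed by a grey band that hides the tablet.

Run:
```python
from h import *
c=pickle.load(open("side0.pkl","rb"))
cv2.imwrite("pics/crop_tab.png",cv2.resize(c["frame"][130:220,205:305,::-1],None,fx=6.5,fy=6.5,interpolation=cv2.INTER_CUBIC))
cv2.imwrite("pics/crop_sc.png",cv2.resize(c["frame"][200:270,235:315,::-1],None,fx=8,fy=8,interpolation=cv2.INTER_CUBIC))
t=pickle.load(open("top0.pkl","rb"))
print(t["z_map"][250,::60],t["z_map"][150:330:15,250])
```

```text
[1.1749691 1.247394  1.2512509 1.2431953 1.2436541 0.        0.
 0.        0.        0.       ] [0.        0.        0.        0.        0.        0.        0.
 1.237778  1.2244302 1.2162124 2.0782235 2.0480897]
```

View pics/crop_tab.png

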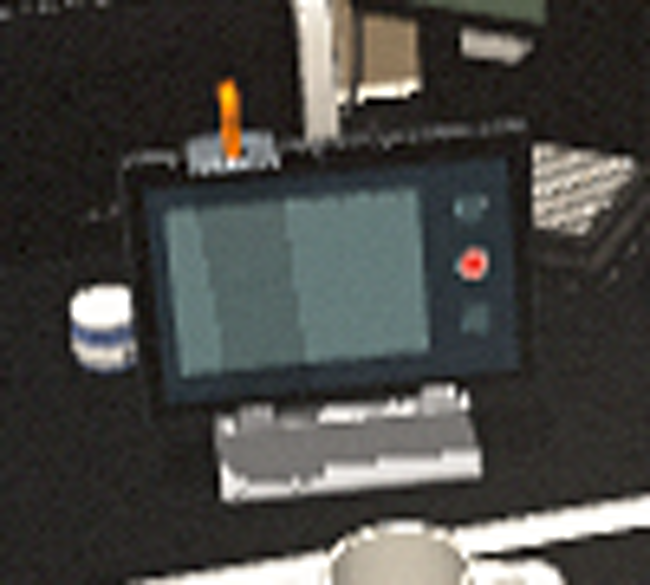

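View pics/crop_sc.png

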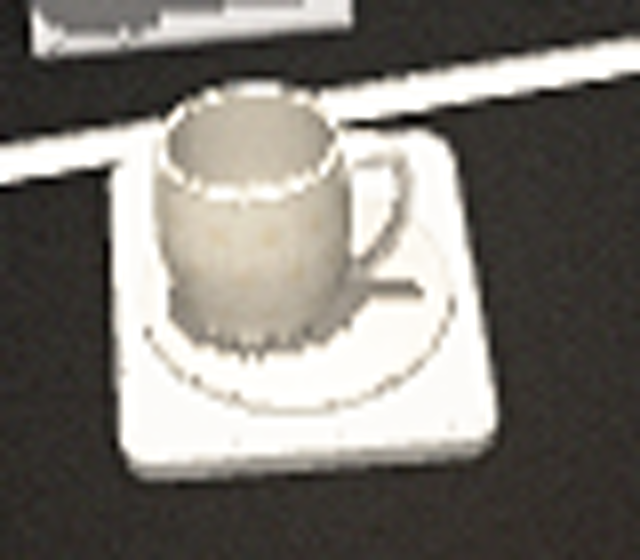

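Run:
```python
from h import *
c=pickle.load(open("side0.pkl","rb"))
f=210/np.tan(np.radians(c["fov_y"])/2);print("f",f)
def ray(u,v):
    d=c["R"].T@np.array([(u-c["cx"])/f,(v-c["cy"])/f,1.]);return -c["R"].T@c["t"],d
# worktop check
for u,v in[(240,270),(300,280),(215,200),(330,280)]:print("top",pt(c,u,v).round(4))
# screen plane
P=np.array([pt(c,u,v) for v in range(162,186) for u in range(232,270) if c["z_map"][v,u]>0])
m=P.mean(0);n=np.linalg.svd(P-m)[2][2]
r=(P-m)@n;k=abs(r)<.006;m=P[k].mean(0);n=np.linalg.svd(P[k]-m)[2][2]
if n[1]>0:n=-n
print("screen",m.round(4),n.round(4),"tilt",np.degrees(np.arcsin(n[2])),"rms",((P[k]-m)@n).std(),k.mean())
for nm,(x,y) in dict(tl=(125,160),tr=(525,122),bl=(155,412),br=(527,380)).items():
    u,v=x/6.5+205-.5,y/6.5+130-.5
    o,d=ray(u,v);s=((m-o)@n)/(d@n);print(nm,(u,v),(o+s*d).round(4))
for nm,(x,y) in dict(tab_top=(229,80),tab_bot=(233,157)).items():
    u,v=x/6.5+205-.5,y/6.5+130-.5
    print(nm,u,v,[pt(c,u+a,v+1).round(4) for a in(-1,0,1)])
print(c["z_map"][140:160:1,236:246].round(2))
# scale top corners at z=.028
for nm,(x,y) in dict(fl=(128,463),fr=(497,440),bl=(110,160),br=(448,130)).items():
    u,v=x/8+235-.5,y/8+200-.5
    o,d=ray(u,v);print(nm,(o+d*(.028-o[2])/d[2]).round(4), pt(c,u,v).round(4))
```

```text
f 446.57530889320464
top [ 0.3971 -0.0879 -0.0009]
top [ 0.5712 -0.1898  0.0013]
top [0.3762 0.3479 0.0004]
top [ 0.6633 -0.2135 -0.0016]
screen [0.522  0.3058 0.1213] [-0.1146 -0.9606  0.2533] tilt 14.673932821698934 rms 0.003029003017870056 0.8554083885209713
tl (223.73076923076923, 154.1153846153846) [0.4302 0.3387 0.2044]
tr (285.2692307692308, 148.26923076923077) [0.6643 0.3113 0.2063]
bl (228.34615384615384, 192.8846153846154) [0.4277 0.2995 0.0546]
br (285.5769230769231, 187.96153846153845) [0.652  0.2722 0.0524]
tab_top 239.73076923076923 141.80769230769232 [array([0.4834, 0.2872, 0.2681]), array([0.4872, 0.2882, 0.2671]), array([0.5384, 0.6039, 0.1097])]
tab_bot 240.34615384615384 153.65384615384616 [array([0.4792, 0.2687, 0.2298]), array([0.4826, 0.2666, 0.2303]), array([0.4869, 0.271 , 0.2274])]
[[1.98 1.96 1.97 1.96 1.96 1.97 1.97 1.97 1.97 1.98]
 [1.97 1.97 1.97 1.96 1.95 1.97 1.96 1.97 1.97 1.98]
 [1.97 1.96 1.97 1.97 1.98 1.97 1.97 1.97 1.98 1.97]
 [1.97 1.97 1.96 1.62 1.63 1.98 1.98 1.98 1.98 0.  ]
 [1.98 1.97 1.97 1.62 1.62 1.97 1.98 1.97 1.98 1.99]
 [1.97 1.98 1.98 
[... 286 characters left out ...]
.99 2.01 2.  ]
 [1.99 1.69 1.69 1.63 1.62 1.62 1.68 1.68 1.68 1.68]
 [1.67 1.66 1.67 1.63 1.62 1.62 1.66 1.67 1.67 1.67]
 [1.66 1.66 1.65 1.63 1.63 1.63 1.66 1.65 1.65 1.65]
 [1.65 1.64 1.64 1.63 1.63 1.63 1.63 1.64 1.64 1.64]
 [1.63 1.62 1.63 1.63 1.63 1.63 1.63 1.63 1.63 1.63]
 [1.62 1.63 1.63 1.63 1.63 1.63 1.63 1.63 1.7  1.7 ]
 [1.7  1.7  1.7  1.7  1.7  1.7  1.7  1.71 1.7  1.71]
 [1.7  1.71 1.71 1.7  1.69 1.71 1.71 1.71 1.71 1.71]
 [1.71 1.7  1.71 1.71 1.71 1.7  1.71 1.7  1.71 1.71]]
fl [ 0.4379 -0.0693  0.028 ] [ 0.4426 -0.0384  0.001 ]
fr [ 0.5873 -0.0984  0.028 ] [ 0.5974 -0.0643 -0.0026]
bl [0.4728 0.1402 0.028 ] [0.4777 0.1717 0.0049]
br [0.628  0.1181 0.028 ] [0.6379 0.1537 0.0014]
```

```bash
cat > fit.py <<'E'
from h import *
from scipy.optimize import minimize
c=pickle.load(open("side0.pkl","rb"))
Z=c["z_map"];S=8
def hullmask(X,u0,v0,u1,v1):
    P=np.array([proj(c,x) for x in X]); P=((P+.5-[u0,v0])*S)
    h=cv2.convexHull(P.astype(np.float32))
    m=np.zeros(((v1-v0)*S,(u1-u0)*S),np.uint8); cv2.fillConvexPoly(m,(h*16).round().astype(np.int32),255,shift=4)
    return cv2.resize(m,(u1-u0,v1-v0),interpolation=cv2.INTER_AREA)/255.
def Rz(a): return np.array([[np.cos(a),-np.sin(a),0],[np.sin(a),np.cos(a),0],[0,0,1]])
# scale
g=cv2.cvtColor(c["frame"],cv2.COLOR_RGB2GRAY).astype(float)
B=(235,212,310,268)
I=np.clip((g[B[1]:B[3],B[0]:B[2]]-60)/100,0,1)
W=np.ones_like(I); W[:15,:]=0            # skip white rim strip zone
W[15-0:20,18:32]=0; W[:,:13]=0
def box(p):
    pts=[]
    r=.012
    for sx in(-1,1):
        for sy in(-1,1):
            for z in(.003,.028):
                for t in np.linspace(0,np.pi/2,5):
                    pts.append([sx*(.08-r+r*np.cos(t)),sy*(.108-r+r*np.sin(t)),z])
    return np.array(pts)@Rz(p[2]).T+[p[0],p[1],0]
def cost(p): return (W*(hullmask(box(p),*B)-I)**2).sum()
best=None
for s in range(4):
    r=minimize(cost,[.5315+.004*(s%2),.0227-.004*(s//2),-.17],method="Nelder-Mead",options=dict(initial_simplex=np.array([.5315+.004*(s%2),.0227-.004*(s//2),-.17])+np.array([[0,0,0],[.01,0,0],[0,.01,0],[0,0,.06]]),xatol=1e-5,fatol=1e-4))
    print("scale",r.x.round(4),r.fun)
    if best is None or r.fun<best.fun:best=r
p=best.x
D=np.array([p[0],p[1],.024])+.087*np.array([-np.sin(p[2]),np.cos(p[2]),0]);print("display",D.round(4))
m=hullmask(box(p),*B)
ov=c["frame"][B[1]:B[3],B[0]:B[2],::-1].copy();ov[...,2]=np.maximum(ov[...,2]*.5,m*255);ov[W==0]//=2
cv2.imwrite("pics/ov_sc.png",cv2.resize(ov,None,fx=8,fy=8,interpolation=cv2.INTER_NEAREST))
# tablet: depth mask
B2=(212,140,300,200)
sub=Z[B2[1]:B2[3],B2[0]:B2[2]]
def tab(p): # stand x,y,yaw
    up=np.array([np.sin(np.radians(15)),0,np.cos(np.radians(15))]);bk=np.array([np.cos(np.radians(15)),0,-np.sin(np.radians(15))])
    E=np.array([.013,0,.204]);pts=[E+np.array([0,s*.1225,0])-a*up+b*bk for s in(-1,1) for a in(0,.165) for b in(0,.009)]
    return np.array(pts)@Rz(p[2]).T+[p[0],p[1],0]
yy,xx=np.mgrid[B2[1]:B2[3],B2[0]:B2[2]]
f=446.5753
d=np.stack([(xx-c["cx"])/f,(yy-c["cy"])/f,np.ones(xx.shape)],-1)
Pw=(d*sub[...,None]-c["t"])@c["R"]
m0=np.array([.522,.3058,.1213]);n0=np.array([-.1146,-.9606,.2533])
dist=(Pw-m0)@n0
on=((abs(dist)<.013)&(sub>0)).astype(float)
W2=(sub>0).astype(float);W2[yy>187]=0
W2[(yy<158)&(xx>230)&(xx<251)]=0
# clip to above table top z>0.03
def cost2(p): return (W2*(hullmask(tab(p),*B2)-on)**2).sum()
b=None
for yaw in(1.42,1.46,1.50):
    x0=np.array([.544,.313,yaw]);r=minimize(cost2,x0,method="Nelder-Mead",options=dict(initial_simplex=x0+np.array([[0,0,0],[.01,0,0],[0,.01,0],[0,0,.05]]),xatol=1e-5,fatol=1e-4));print("stand",r.x.round(4),r.fun)
    if b is None or r.fun<b.fun:b=r
q=b.x
ov=np.stack([on,hullmask(tab(q),*B2),W2*.5],-1)*255
cv2.imwrite("pics/ov_tb.png",cv2.resize(ov.astype(np.uint8),None,fx=8,fy=8,interpolation=cv2.INTER_NEAREST))
for nm,q in(("fit",q),("depth",[0.544,0.3125,np.arctan2(.9606,.1146)])):
    ym=Rz(q[2])
    print(nm,"screen pt dist",((ym@np.array([.013,0,.204])+[q[0],q[1],0])-m0)@n0)
E
python3 fit.py
```

```text
scale [ 0.5348  0.0411 -0.1771] 11.999440138408303
scale [ 0.5348  0.0411 -0.1769] 12.003783083429449
scale [ 0.5348  0.0412 -0.1771] 12.031021837754707
scale [ 0.5347  0.0413 -0.1757] 12.028864206074587
display [0.5501 0.1267 0.024 ]
stand [0.5436 0.3114 1.4631] 20.436447520184544
stand [0.5436 0.3116 1.4645] 20.38723567858516
stand [0.5436 0.3114 1.4656] 20.378008458285272
fit screen pt dist 0.00048156630286141575
depth screen pt dist -0.0005856629244371837
```

View pics/ov_sc.png

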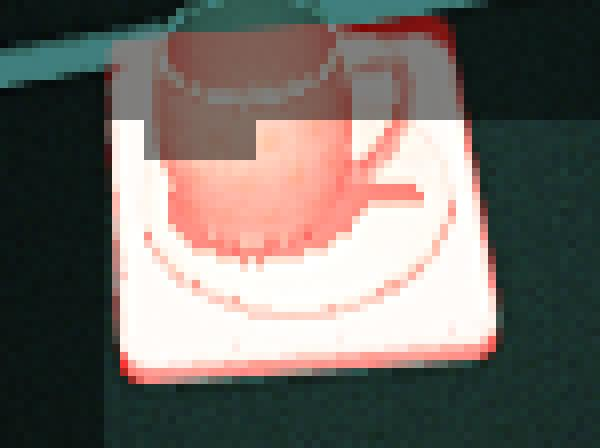

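View pics/ov_tb.png

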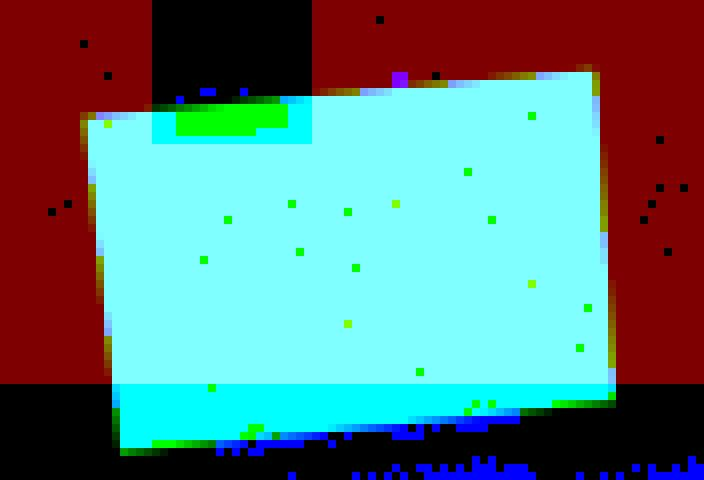

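Run:
```python
from h import *
c=pickle.load(open("side0.pkl","rb"))
for u in (270,280,285):
    print(u)
    for v in list(range(208,226))+list(range(246,264)):
        p=pt(c,u,v);print(v,c["frame"][v,u],(p*1000).round().astype(int))
```

```text
270
208 [45 41 39] [576 229   0]
209 [40 41 38] [576 228  -4]
210 [95 93 89] [574 222  -5]
211 [165 161 151] [571 210  -1]
212 [188 178 160] [536  48 111]
213 [193 182 165] [536  50 106]
214 [192 183 167] [535  47 103]
215 [195 185 168] [536  52  96]
216 [195 185 168] [536  50  93]
217 [197 186 169] [535  46  92]
218 [196 187 168] [536  52  83]
219 [196 184 169] [535  47  82]
220 [198 186 169] [534  46  79]
221 [201 190 171] [535  52  70]
222 [221 211 190] [536  55  64]
223 [241 235 222] [534  49  64]
224 [235 228 214] [518 -24 116]
225 [203 193 175] [518 -25 112]
246 [255 254 251] [514 -28  26]
247 [254 253 250] [512 -38  30]
248 [254 253 250] [512 -36  24]
249 [255 255 254] [510 -43  26]
250 [255 253 248] [509 -50  27]
251 [218 213 200] [508 -52  25]
252 [255 254 252] [507 -55  23]
253 [253 252 249] [507 -56  19]
254 [253 251 249] [505 -64  22]
255 [253 251 247] [503 -73  25]
256 [234 229 222] [504 -69  17]
257 [162 156 148] [504 -68  12]
258 [149 145 137] [503 -69   9]
259 [58 51 48] [505 -59  -4]
260 [55 48 46] [504 -66  -3]
261 [49 43 39] [501 -78   4]
262 [54 53 46] [502 -71  -
[... 1592 characters left out ...]
 [577   5  95]
222 [190 179 166] [576  -1  95]
223 [183 173 163] [576   1  89]
224 [174 167 154] [576   2  84]
225 [181 173 159] [577   5  78]
246 [239 231 220] [562 -45  28]
247 [211 206 194] [562 -46  24]
248 [255 255 253] [561 -47  21]
249 [254 253 250] [561 -50  19]
250 [253 251 249] [558 -61  24]
251 [252 251 248] [557 -62  20]
252 [252 251 248] [556 -67  21]
253 [252 251 248] [554 -74  22]
254 [252 251 246] [554 -76  20]
255 [234 229 224] [552 -82  21]
256 [166 161 154] [552 -82  16]
257 [146 140 131] [553 -77   7]
258 [44 40 31] [553 -76   2]
259 [46 44 38] [553 -76  -2]
260 [55 49 47] [551 -83   0]
261 [53 50 43] [550 -89   1]
262 [53 45 42] [549 -91  -2]
263 [51 51 42] [547 -98   0]
```

```bash
cat > fit2.py <<'E'
exec(open("fit.py").read().split("# scale\n")[0])
g=cv2.cvtColor(c["frame"],cv2.COLOR_RGB2GRAY).astype(float)
B=(235,212,310,268)
I=np.clip((g[B[1]:B[3],B[0]:B[2]]-55)/95,0,1)
vv,uu=np.mgrid[B[1]:B[3],B[0]:B[2]]
W=np.ones_like(I); W[vv<224]=0
W[(vv>=222)&(uu<300)&(uu>252)&(vv<250)]=0      # interior unimportant
W[(uu>=283)&(uu<300)&(vv>=214)&(vv<218)]=1     # back edge right
W[(uu>=288)&(vv>=216)]=1
W[(uu>=290)&(vv>=215)]=1
def mk(r,zl):
  def box(p):
    pts=[]
    for sx in(-1,1):
        for sy in(-1,1):
            for z in(zl,p[3]):
                for t in np.linspace(0,np.pi/2,5):
                    pts.append([sx*(.08-r+r*np.cos(t)),sy*(.108-r+r*np.sin(t)),z])
    return np.array(pts)@Rz(p[2]).T+[p[0],p[1],0]
  return box
for r0 in(.008,.014,.02):
  for zl in(.0,.004,.008):
    box=mk(r0,zl)
    cost=lambda p:(W*(hullmask(box(p),*B)-I)**2).sum()
    x0=np.array([.534,.034,-.17,.022])
    r=minimize(cost,x0,method="Nelder-Mead",options=dict(initial_simplex=x0+np.array([[0,0,0,0],[.01,0,0,0],[0,.012,0,0],[0,0,.06,0],[0,0,0,.005]]),xatol=1e-5,fatol=1e-4,maxiter=600))
    p=r.x;D=np.array([p[0],p[1],.024])+.087*np.array([-np.sin(p[2]),np.cos(p[2]),0])
    print(r0,zl,p.round(4),round(r.fun,2),"disp",D.round(4))
    if r0==.014 and zl==.004:
        m=hullmask(box(p),*B)
        ov=c["frame"][B[1]:B[3],B[0]:B[2],::-1].copy();ov[...,2]=np.maximum(ov[...,2]*.5,m*255);ov[W==0]//=2
        cv2.imwrite("pics/ov_sc2.png",cv2.resize(ov,None,fx=8,fy=8,interpolation=cv2.INTER_NEAREST))
E
python3 fit2.py
```

```text
0.008 0.0 [ 0.5356  0.0439 -0.1746  0.0167] 11.27 disp [0.5507 0.1296 0.024 ]
0.008 0.004 [ 0.5346  0.0397 -0.1751  0.0194] 11.43 disp [0.5498 0.1253 0.024 ]
0.008 0.008 [ 0.5336  0.0351 -0.1757  0.0223] 12.4 disp [0.5488 0.1208 0.024 ]
0.014 0.0 [ 0.5356  0.0438 -0.1754  0.0164] 6.75 disp [0.5507 0.1295 0.024 ]
0.014 0.004 [ 0.5346  0.0395 -0.1748  0.0198] 6.79 disp [0.5497 0.1251 0.024 ]
0.014 0.008 [ 0.5336  0.035  -0.1758  0.0227] 7.52 disp [0.5488 0.1207 0.024 ]
0.02 0.0 [ 0.5354  0.0435 -0.1742  0.0179] 4.45 disp [0.5505 0.1292 0.024 ]
0.02 0.004 [ 0.5346  0.0391 -0.1761  0.0209] 4.08 disp [0.5498 0.1247 0.024 ]
0.02 0.008 [ 0.5336  0.0347 -0.1763  0.0238] 4.54 disp [0.5489 0.1203 0.024 ]
```

View pics/ov_sc2.png

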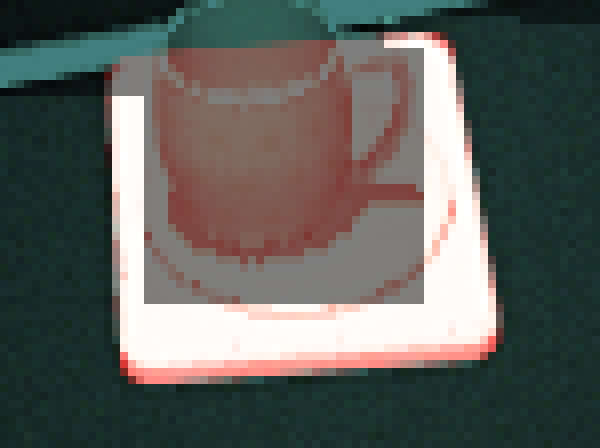

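Run:
```python
from h import *
c=pickle.load(open("top0.pkl","rb"))
cv2.imwrite("pics/top_sc.png",cv2.resize(c["frame"][225:270,215:295,::-1],None,fx=8,fy=8,interpolation=cv2.INTER_NEAREST))
a=-.1757;R=np.array([[np.cos(a),-np.sin(a)],[np.sin(a),np.cos(a)]])
for y,x in((.0435,.5354),(.035,.5336)):
  for l in((-.08,-.088),(-.06,-.108),(-.08,.088)):
    w=R@np.array(l)+[x,y];print(l,w,(np.array(proj(c,[*w,.02]))+.5-[215,225])*8)
# cupboard and background geometry
for u,v in((215,60),(215,110),(230,130),(300,140),(205,30)):print(u,v,pt(c,u,v).round(3))
s=pickle.load(open("side0.pkl","rb"))
for u,v in((225,130),(235,128),(200,150),(280,105),(305,60),(318,100),(280,135),(330,60),(385,100),(300,30),(376,190)):print("s",u,v,pt(s,u,v).round(3))
```

```text
(-0.08, -0.088) [ 0.44124947 -0.0291614 ] [418.16870151 221.30700128]
(-0.06, -0.108) [ 0.45744562 -0.05234943] [483.91200752 193.96214954]
(-0.08, 0.088) [0.47201382 0.14412898] [15.68822701 58.60645933]
(-0.08, -0.088) [ 0.43944947 -0.0376614 ] [438.11967941 230.14728069]
(-0.06, -0.108) [ 0.45564562 -0.06084943] [503.87236771 202.75360461]
(-0.08, 0.088) [0.47021382 0.13562898] [34.91992113 67.14247759]
215 60 [0.61  0.076 0.703]
215 110 [0.859 0.239 0.102]
230 130 [0.846 0.196 0.006]
300 140 [ 0.838 -0.058  0.046]
205 30 [0.611 0.081 0.768]
s 225 130 [0.479 0.639 0.164]
s 235 128 [0.525 0.65  0.162]
s 200 150 [0.357 0.596 0.106]
s 280 105 [0.726 0.618 0.256]
s 305 60 [ 0.61  -0.103  0.662]
s 318 100 [ 0.609 -0.21   0.598]
s 280 135 [0.695 0.512 0.167]
s 330 60 [ 0.61  -0.279  0.711]
s 385 100 [ 0.626 -0.508  0.705]
s 300 30 [ 0.575 -0.175  0.752]
s 376 190 [ 0.63  -0.507  0.521]
```

View pics/top_sc.png

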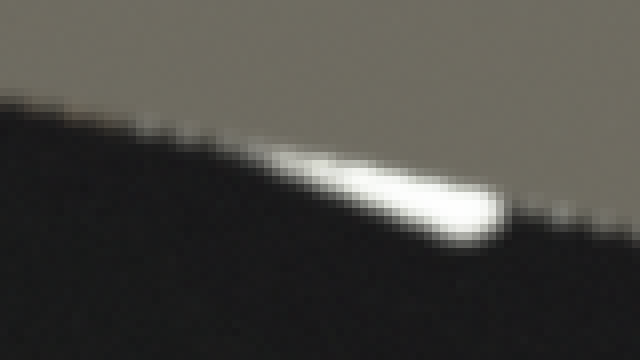

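```bash
cat > geo.py <<'E'
import numpy as np
from scipy.optimize import brentq
ST=np.array([.5436,.3115]);YAW=1.4645
ex=np.array([np.cos(YAW),np.sin(YAW)]);ey=np.array([-ex[1],ex[0]])
t=np.radians(15);fw=np.array([-np.cos(t),np.sin(t)]);up=np.array([np.sin(t),np.cos(t)])
L=np.array([.013,.204])-.010*up;H=L+.014*up+.010*fw
def rot(a): # tilt down: fw at 0 rises 15deg; direction angle
    e=t-a;return np.array([-np.cos(e),np.sin(e)]),np.array([np.sin(e),np.cos(e)])
def tab(a):
    d,n=rot(a);return H+.052*d+.034*n
def err(a,D):
    d,n=rot(a);v=L-H;V=H+v-2*(v@n)*n
    e=2*a-t;ax=np.array([-np.cos(e),-np.sin(e)]);nz=np.array([-np.sin(e),np.cos(e)])
    l=np.array([(D[:2]-ST)@ex,D[2]]);return (l-V)@nz
def W(p,y): return np.array([*(ST+p[0]*ex+y*ey),p[1]])
E
python3 - <<'E'
from geo import *
for D in([.5485,.1207,.024],[.5485,.1257,.024],[.5485,.1157,.024]):
    D=np.array(D);a=brentq(err,0,1.2,args=(D,));print(a,np.degrees(a),(tab(a)-tab(0))*1000,"lat",(D[:2]-ST)@ey)
print(H,tab(0),"park tab",W(tab(0),.085),"stop",W(tab(0),0),ex,ey)
x=np.array([.300,.954]);y=np.array([.954,-.300])
d=W(tab(0),.085)-[.2024,.6434,.2524-.003]
print("shift tool",x@d[:2],y@d[:2],-d[2])
print([ (err(a+.01,D)-err(a,D)) for a in[.5]])
E
```

```text
0.5402789297086127 30.955702432148776 [-17.91477821 -27.90442738] lat -0.02511551161690202
0.5471314792445013 31.348324599459527 [-18.03944097 -28.31150745] lat -0.02458503027809229
0.5336023294173615 30.573161413964268 [-17.79063612 -27.50863035] lat -0.025645992955711752
[0.00437602 0.21045189] [-0.03705228  0.25675196] park tab [0.45514864 0.28367503 0.25675196] stop [0.53966889 0.27465685 0.25675196] [0.10609627 0.99435586] [-0.99435586  0.10609627]
shift tool -0.267353025164818 0.3490396956960403 -0.007351962195340844
[np.float64(0.00544726959512884)]
```

Run:
```python
from h import *; from geo import *
c=pickle.load(open("side0.pkl","rb"));F=c["frame"].astype(int)
w=np.clip((F[...,0]-F[...,2]-60)/120.,0,1);w[:135]=0;w[160:]=0;w[:,:232]=0;w[:,250:]=0
vv,uu=np.nonzero(w);print("orange",(w*np.arange(560)).sum()/w.sum(),(w*np.arange(420)[:,None]).sum()/w.sum(),vv.min(),vv.max(),uu.min(),uu.max())
for y in(.050,.054,.056,.058,.06):
  print(y,W(tab(0),y),proj(c,W(tab(0),y)),[proj(c,W(tab(0)+np.array([.012*np.cos(q),.012*np.sin(q)]),y)) for q in (1.57,-1.57)])
m=(w>.5)
P=np.array([pt(c,u,v) for v,u in zip(*np.nonzero(m))]);print(np.median(P[abs(P[:,1]-.28)<.03],0))
d=np.array([*W(tab(0),.055)])
o=np.array([.2024,.6434,.2524]);x=np.array([.300,.954]);y=np.array([.954,-.300])
d=d-o;print("tool shift grasp pt to tab, mm",x@d[:2]*1e3,y@d[:2]*1e3,-d[2]*1e3-3)
print("spin", 72.5-np.degrees(np.arctan2(-.10610,.99436)))
```

```text
orange 239.91987085412384 147.82565306721455 142 154 238 241
0.05 [0.4899511  0.27996166 0.25675196] (np.float64(241.11400338223146), np.float64(146.24718868592765)) [(np.float64(240.8672272334619), np.float64(143.2625153034015)), (np.float64(241.3582760800457), np.float64(149.20435703585372))]
0.054 [0.48597368 0.28038605 0.25675196] (np.float64(240.01696438674136), np.float64(146.34707872775974)) [(np.float64(239.76546029994452), np.float64(143.36200739898254)), (np.float64(240.26593489618193), np.float64(149.30463320469653))]
0.056 [0.48398496 0.28059824 0.25675196] (np.float64(239.46821914740525), np.float64(146.3970443034027)) [(np.float64(239.21434915555), np.float64(143.41177400658873)), (np.float64(239.7195404783476), np.float64(149.3547918361817))]
0.058 [0.48199625 0.28081043 0.25675196] (np.float64(238.91932333108304), np.float64(146.44702358971733)) [(np.float64(238.66308614241058), np.float64(143.46155432829295)), (np.float64(239.17299676169958), np.float64(149.40496417319525))]
0.06 [0.48000754 0.28102263 0.25675196] (np.float64(238.37027687578825), np.float64(146.4970165923477)) [(np.float64(238.11167119774228), np.float64(143.51134836976468)), (np.float64(238.62630368503713), np.float64(149.4551502213553))]
[0.48415653 0.27416334 0.25379221]
tool shift grasp pt to tab, mm -261.4402975825927 378.45302690041757 -7.351962195340842
spin 78.59051838754058
```

Emit:
{"fn": "step_arm", "kwargs": {"targets": [[0, 0, -40, 0, 0.2], [-40, 50, -80, 10, 0.2], [-80, 100, -80, 20, 0.3], [-110, 150, -80, 30, 0.3], [-140, 200, -80, 40, 0.3], [-170, 245, -80, 50, 0.3], [-200, 290, -80, 60, 0.3], [-230, 335, -80, 70, 0.3], [-261, 378, -80, 78.6, 0.3], [-261, 378, -80, 78.6, 0.3], [-261, 378, -80, 78.6, 0.3], [-261, 378, -80, 78.6, 0.3], [-261, 378, -80, 78.6, 0.3], [-261, 378, -80, 78.6, 0.3], [-261, 378, -80, 78.6, 0.3], [-261, 378, -80, 78.6, 0.3]], "newtons": 30}}

```text
t: 1.43
eef_pos: [0.4838, 0.2829, 0.3329]
tool_rot: [-0.0, 0.999, -0.052, -0.001]
contact_force: [-0.2, 0.6, -0.1]
gripper_width: 0.701
```

Run:
```python
from h import *
o=bot.get_obs();print({k:np.round(o[k],4) for k in("t","eef_pos","tool_rot","contact_force","gripper_width","q")})
from scipy.spatial.transform import Rotation as R
print(R.from_quat(o["tool_rot"],scalar_first=True).as_matrix().round(4))
for n in("side","top"):
    c=cam(n);save(c,f"pics/{n}1.png")
    if n=="side":cv2.imwrite("pics/crop1.png",cv2.resize(c["frame"][100:200,190:310,::-1],None,fx=6,fy=6,interpolation=cv2.INTER_CUBIC))
```

```text
{'t': np.float64(1.4333), 'eef_pos': array([0.4838, 0.2829, 0.3329]), 'tool_rot': array([-1.000e-04,  9.987e-01, -5.150e-02, -5.000e-04]), 'contact_force': array([-0.2052,  0.6365, -0.0965]), 'gripper_width': np.float64(0.7015), 'q': array([-1.006 ,  0.2271,  0.4412,  1.7577, -0.1049,  1.1806, -0.6377])}
[[ 9.947e-01 -1.029e-01 -1.000e-03]
 [-1.029e-01 -9.947e-01  2.000e-04]
 [-1.100e-03 -1.000e-04 -1.000e+00]]
```

View pics/crop1.png

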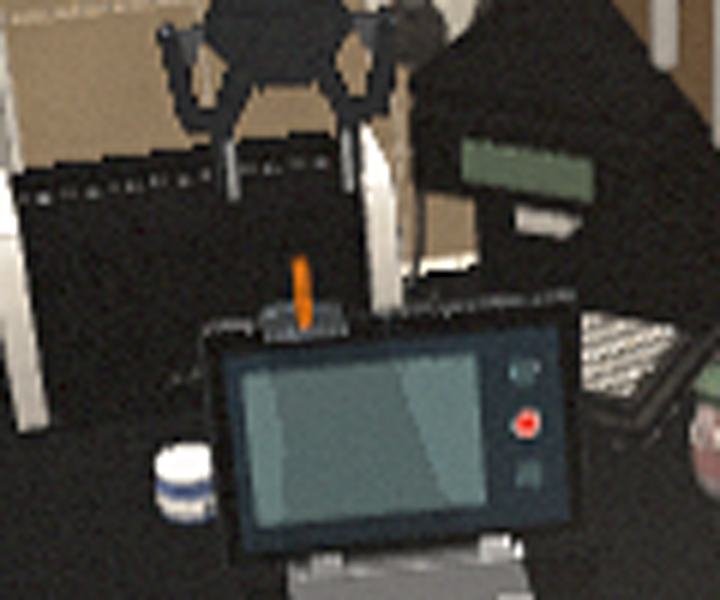

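View pics/top1.png

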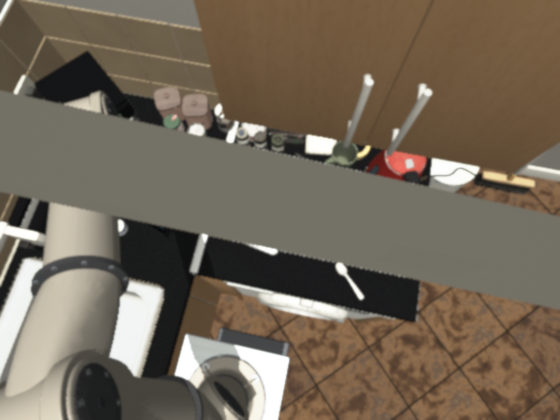

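Emit:
{"fn": "step_arm", "kwargs": {"targets": [[1, 2, 20, 0, 0.3], [1, 2, 40, 0, 0.4], [1, 2, 55, 0, 0.5], [1, 2, 65, 0, 0.5], [1, 2, 73, 0, 0.5], [1, 2, 73, 0, 0.5], [1, 2, 73, 0, 0.5]]}}

```text
t: 2.12
eef_pos: [0.4856, 0.2798, 0.2605]
tool_rot: [0.0, 0.999, -0.053, 0.0]
contact_force: [0.3, 0.3, 0.8]
gripper_width: 0.503
```

```bash
cat > look.py <<'E'
import sys
from h import *
o=bot.get_obs();print({k:np.round(o[k],4) for k in("t","eef_pos","contact_force","torque","gripper_width")})
c=cam("side");pickle.dump(c,open(f"side{sys.argv[1]}.pkl","wb"))
cv2.imwrite(f"pics/crop{sys.argv[1]}.png",cv2.resize(c["frame"][100:200,200:310,::-1],None,fx=6.5,fy=6,interpolation=cv2.INTER_CUBIC))
E
python3 look.py 2
```

```text
{'t': np.float64(2.1167), 'eef_pos': array([0.4856, 0.2798, 0.2605]), 'contact_force': array([0.2761, 0.3363, 0.8011]), 'torque': array([-0.0063, -0.0242,  0.018 ]), 'gripper_width': np.float64(0.5026)}
```

View pics/crop2.png

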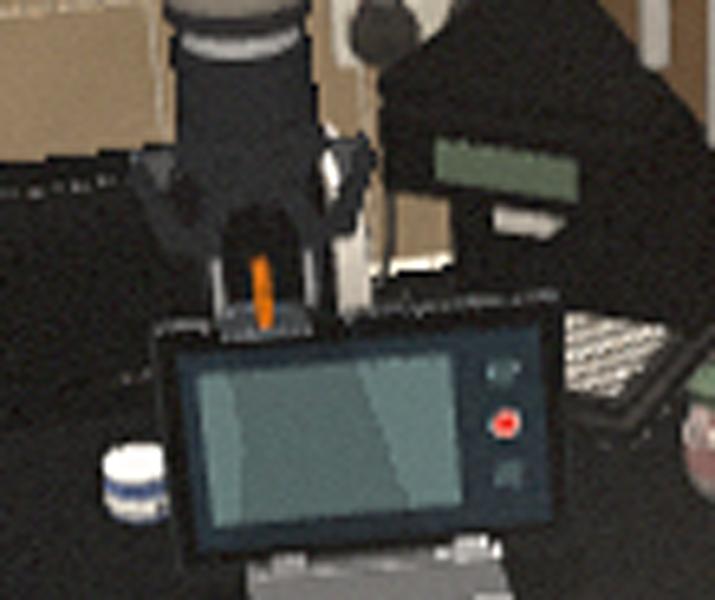

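The fingers (about 217 and 312) straddle the tab (262), so I'm closing on it.

Emit:
{"fn": "step_arm", "kwargs": {"targets": [[0, 0, 0, 0, 0.7], [0, 0, 0, 0, 0.85], [0, 0, 0, 0, 1], [0, 0, 0, 0, 1], [0, 0, 0, 0, 1], [0, 0, 0, 0, 1], [0, 0, 0, 0, 1]], "newtons": 30}}

```text
t: 2.75
eef_pos: [0.4859, 0.2795, 0.2609]
tool_rot: [-0.0, 0.999, -0.053, 0.0]
contact_force: [-0.5, -1.3, 6.6]
gripper_width: 0.112
```

```bash
python3 look.py 3
```

```text
{'t': np.float64(2.75), 'eef_pos': array([0.4859, 0.2795, 0.2609]), 'contact_force': array([-0.4708, -1.2931,  6.5761]), 'torque': array([0.0073, 0.2067, 0.005 ]), 'gripper_width': np.float64(0.1123)}
```

View pics/crop3.png

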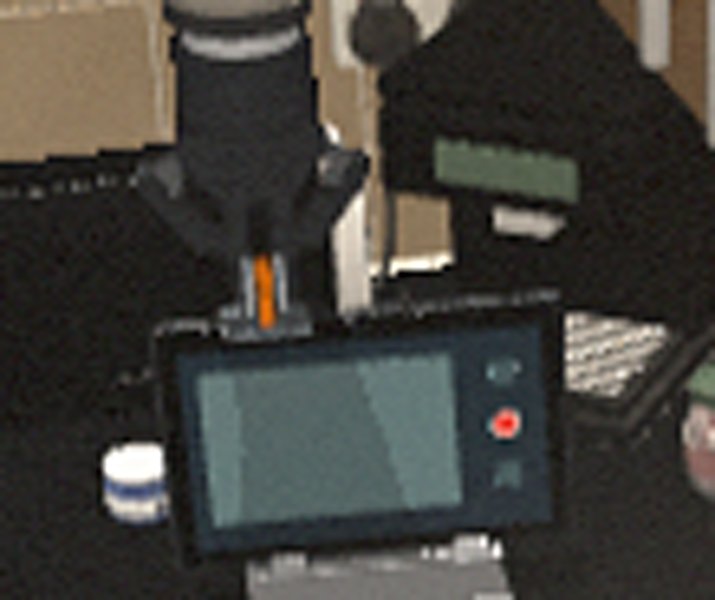

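Emit:
{"fn": "step_arm", "kwargs": {"targets": [[0, 0, -1, 0, 1], [0, 0, -2, 0, 1], [0, 0, -2, 0, 1], [0, 0, -2, 0, 1]]}}

```text
t: 3.13
eef_pos: [0.485, 0.2798, 0.2614]
tool_rot: [0.0, 0.999, -0.053, -0.0]
contact_force: [1.4, 3.1, -7.9]
gripper_width: 0.107
```

```bash
python3 look.py 4
```

```text
{'t': np.float64(3.1333), 'eef_pos': array([0.485 , 0.2798, 0.2614]), 'contact_force': array([ 1.3678,  3.1149, -7.9384]), 'torque': array([ 0.6606, -0.328 , -0.1491]), 'gripper_width': np.float64(0.1074)}
```

Emit:
{"fn": "step_arm", "kwargs": {"targets": [[0, 0, 1, 0, 1], [3, 0, 1, 0, 1], [6, 0, 1, 0, 1], [10, 0, 1, 0, 1], [14, 0, 1, 0, 1], [18, 0, 1, 0, 1], [22, 0, 1, 0, 1], [26, 0, 1, 0, 1], [30, 0, 1, 0, 1], [34, 0, 1, 0, 1], [38, 0, 1, 0, 1], [42, 0, 1, 0, 1], [42, 0, 1, 0, 1], [42, 0, 1, 0, 1]], "newtons": 20}}

```text
t: 4.35
eef_pos: [0.5282, 0.2748, 0.2613]
tool_rot: [-0.0, 0.999, -0.053, 0.001]
contact_force: [2.6, 3.3, -7.1]
gripper_width: 0.11
```

```bash
python3 look.py 5
```

```text
{'t': np.float64(4.35), 'eef_pos': array([0.5282, 0.2748, 0.2613]), 'contact_force': array([ 2.5658,  3.3386, -7.0873]), 'torque': array([ 0.6329, -0.4474, -0.1808]), 'gripper_width': np.float64(0.1102)}
```

View pics/crop5.png

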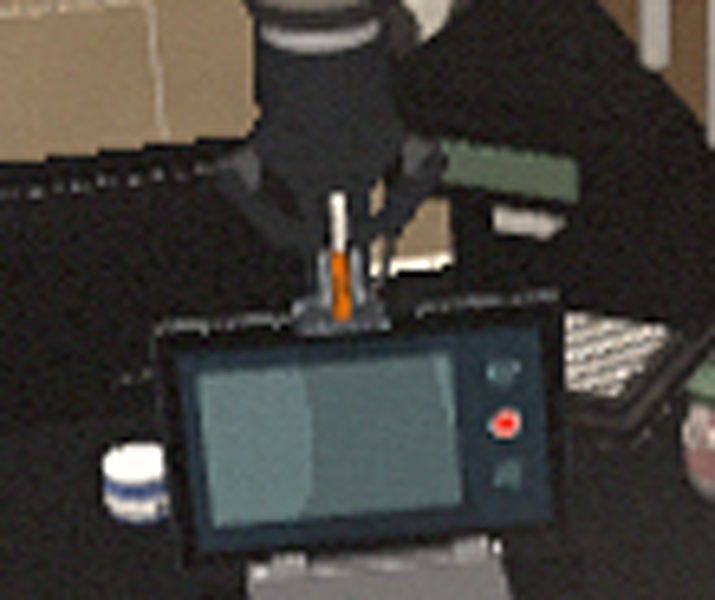

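Emit:
{"fn": "step_arm", "kwargs": {"targets": [[1, 0, 1, 0, 1], [3, 0, 1, 0, 1], [5, 0, 1, 0, 1], [7, 0, 1, 0, 1], [7, 0, 1, 0, 1]]}}

```text
t: 4.82
eef_pos: [0.5352, 0.2739, 0.261]
tool_rot: [-0.0, 0.999, -0.053, 0.001]
contact_force: [-0.6, 0.5, 3.4]
gripper_width: 0.109
```

Emit:
{"fn": "step_arm", "kwargs": {"targets": [[1, 0, 0, 0, 1], [2, 0, 0, 0, 1], [2, 0, 0, 0, 1]]}}

```text
t: 5.07
eef_pos: [0.5369, 0.2737, 0.2609]
tool_rot: [-0.0, 0.999, -0.053, 0.0]
contact_force: [-1.4, -1.0, 5.3]
gripper_width: 0.111
```

Emit:
{"fn": "step_arm", "kwargs": {"targets": [[1, 0, 0, 0, 1], [2, 0, 0, 0, 1], [2, 0, 0, 0, 1]]}}

```text
t: 5.32
eef_pos: [0.5389, 0.2735, 0.2609]
tool_rot: [-0.0, 0.999, -0.053, 0.0]
contact_force: [-0.6, 0.4, 4.9]
gripper_width: 0.111
```

Predicted stop is near TCP x ≈ 0.540–0.541, so I continue in fine steps.

Emit:
{"fn": "step_arm", "kwargs": {"targets": [[1, 0, 0, 0, 1], [1, 0, 0, 0, 1], [1, 0, 0, 0, 1]]}}

```text
t: 5.57
eef_pos: [0.5398, 0.2733, 0.2609]
tool_rot: [-0.0, 0.999, -0.053, 0.001]
contact_force: [-0.6, -0.3, 4.5]
gripper_width: 0.11
```

Emit:
{"fn": "step_arm", "kwargs": {"targets": [[1, 0, 0, 0, 1], [1, 0, 0, 0, 1], [1, 0, 0, 0, 1]]}}

```text
t: 5.82
eef_pos: [0.5403, 0.2733, 0.2609]
tool_rot: [-0.0, 0.999, -0.053, -0.0]
contact_force: [-3.8, -1.2, 7.1]
gripper_width: 0.111
```

Emit:
{"fn": "step_arm", "kwargs": {"targets": [[1, 0, 0, 0, 1], [1, 0, 0, 0, 1], [1, 0, 0, 0, 1]]}}

```text
t: 6.07
eef_pos: [0.5405, 0.2732, 0.2608]
tool_rot: [0.0, 0.999, -0.053, -0.001]
contact_force: [-5.7, -0.9, 9.0]
gripper_width: 0.109
```

Emit:
{"fn": "step_arm", "kwargs": {"targets": [[1, 0, 0, 0, 1], [1, 0, 0, 0, 1], [1, 0, 0, 0, 1]]}}

```text
t: 6.32
eef_pos: [0.5408, 0.2732, 0.2608]
tool_rot: [0.0, 0.999, -0.053, -0.002]
contact_force: [-8.2, -1.8, 9.5]
gripper_width: 0.107
```

```bash
python3 - <<'E'
from geo import *
for a in np.arange(0.06,.61,.06): print(round(a,2),((tab(a)-tab(0))*1000*[-1,-1]).round(1))
E
python3 look.py 6
```

```text
0.06 [2.7 2.6]
0.12 [5.2 5.3]
0.18 [7.6 8.2]
0.24 [ 9.8 11.2]
0.3 [11.8 14.3]
0.36 [13.7 17.6]
0.42 [15.3 20.9]
0.48 [16.7 24.4]
0.54 [17.9 27.9]
0.6 [18.9 31.5]
{'t': np.float64(6.3167), 'eef_pos': array([0.5408, 0.2732, 0.2608]), 'contact_force': array([-8.1754, -1.7613,  9.5295]), 'torque': array([0.0088, 1.7803, 0.0857]), 'gripper_width': np.float64(0.1067)}
```

View pics/crop6.png

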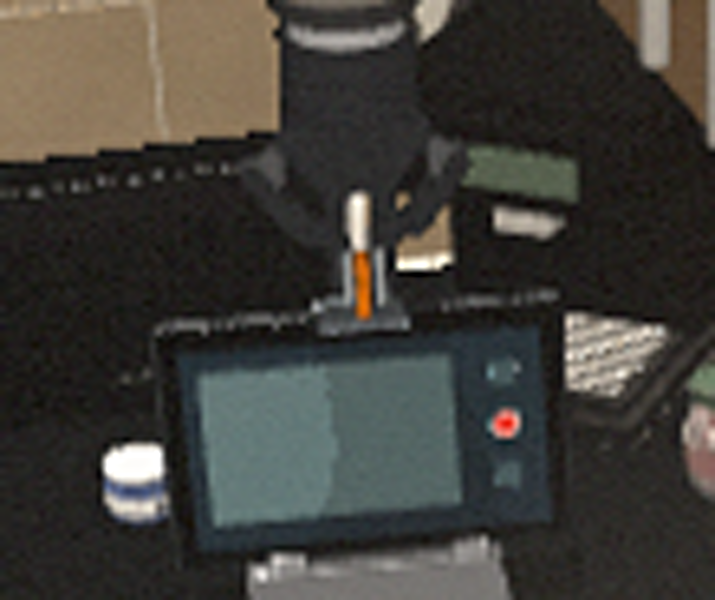

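Emit:
{"fn": "step_arm", "kwargs": {"targets": [[-1, 0, 0, 0, 1], [-1, 3, 2, 0, 1], [-1, 5, 4, 0, 1], [-1, 7.5, 7, 0, 1], [-1, 10, 10, 0, 1], [-1, 12, 13, 0, 1], [-1, 12, 13, 0, 1], [-1, 12, 13, 0, 1]]}}

```text
t: 7.03
eef_pos: [0.5393, 0.2625, 0.2474]
tool_rot: [-0.0, 0.999, -0.052, -0.001]
contact_force: [-3.8, 2.8, 4.7]
gripper_width: 0.116
```

```bash
python3 look.py 7
```

```text
{'t': np.float64(7.0333), 'eef_pos': array([0.5393, 0.2625, 0.2474]), 'contact_force': array([-3.8151,  2.8307,  4.6685]), 'torque': array([ 0.9838,  0.8969, -0.007 ]), 'gripper_width': np.float64(0.1156)}
```

View pics/crop7.png

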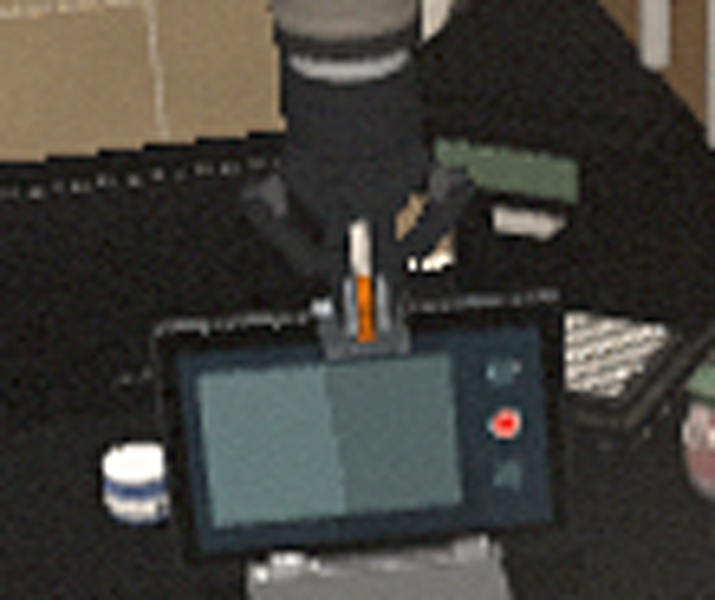

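Emit:
{"fn": "step_arm", "kwargs": {"targets": [[0, 2, 3, 0, 1], [0, 3.5, 6, 0, 1], [0, 5, 10, 0, 1], [0, 6, 13.5, 0, 1], [0, 6, 13.5, 0, 1], [0, 6, 13.5, 0, 1]]}}

```text
t: 7.58
eef_pos: [0.5387, 0.256, 0.2338]
tool_rot: [-0.0, 0.999, -0.053, -0.001]
contact_force: [-4.2, 2.5, 4.2]
gripper_width: 0.11
```

```bash
python3 look.py 8
cat > ang.py <<'E'
import sys
from h import *; from geo import *
from scipy.optimize import least_squares
# visor upper surface points, in stand local frame (x,z)
for tag in sys.argv[1:]:
    c=pickle.load(open(f"side{tag}.pkl","rb"))
    vs,us=np.mgrid[140:170,240:275]
    Q=[]
    for u,v in zip(us.ravel(),vs.ravel()):
        if c["z_map"][v,u]<=0: continue
        p=pt(c,u,v);l=np.array([(p[:2]-ST)@ex,(p[:2]-ST)@ey,p[2]])
        if abs(l[1])<.024 and -.075<l[0]<-.0 : Q.append([u,v,*l])
    Q=np.array(Q);print(tag,len(Q))
    K=Q[(abs(Q[:,3])>.012)]
    print((K[:,[0,1,2,3,4]]*[1,1,1000,1000,1000]).round().astype(int)[:400:1].tolist())
E
python3 ang.py 8
```

```text
{'t': np.float64(7.5833), 'eef_pos': array([0.5387, 0.256 , 0.2338]), 'contact_force': array([-4.2221,  2.5384,  4.2345]), 'torque': array([0.6813, 0.9091, 0.0173]), 'gripper_width': np.float64(0.1104)}
8 305
[[249, 140, -71, 22, 296], [250, 140, -67, 18, 293], [251, 140, -73, 15, 295], [259, 140, -74, -13, 293], [261, 140, -70, -21, 291], [250, 141, -68, 18, 290], [251, 141, -73, 15, 292], [259, 141, -68, -14, 287], [260, 141, -72, -17, 288], [250, 142, -52, 18, 278], [251, 142, -68, 15, 285], [259, 142, -65, -14, 281], [260, 142, -72, -17, 284], [261, 142, -73, -20, 284], [250, 143, -54, 18, 275], [251, 143, -72, 16, 284], [252, 143, -73, 12, 284], [259, 143, -71, -13, 280], [260, 143, -70, -16, 279], [250, 144, -44, 18, 266], [252, 144, -74, 12, 280], [260, 144, -70, -16, 275], [249, 145, -48, 22, 264], [251, 145, -74, 16, 277], [252, 145, -73, 13, 276], [259, 145, -68, -13, 271], [260, 145, -73, -16, 273], [261, 145, -56, -21, 264], [262, 145, -66, -24, 269], [249, 146, -55, 22, 264], [250, 146, -56, 19, 264], [251, 146, -72, 16, 272], [252, 146, -67, 13, 269], [259, 146, -61, -1
[... 2630 characters left out ...]
-57, 16, 199], [261, 162, -2, -22, 165], [250, 163, -1, 20, 164], [251, 164, 0, 16, 159], [260, 164, 0, -18, 156], [250, 165, -1, 20, 156], [252, 165, 0, 13, 155], [259, 165, -2, -14, 153], [260, 165, -1, -18, 152], [250, 166, -4, 21, 153], [252, 166, -2, 13, 151], [260, 166, -3, -18, 149], [261, 166, -3, -22, 148], [251, 167, 0, 17, 146], [252, 167, -1, 13, 146], [260, 167, -1, -18, 143], [261, 167, -12, -21, 149], [250, 168, -4, 21, 145], [251, 168, -2, 17, 143], [259, 168, -4, -13, 140], [260, 168, -8, -17, 142], [261, 168, -3, -21, 139], [250, 169, -4, 22, 140], [251, 169, -4, 18, 140], [252, 169, -1, 14, 138], [259, 169, -8, -13, 138], [260, 169, -7, -17, 137], [261, 169, -4, -21, 135]]
```

View pics/crop8.png

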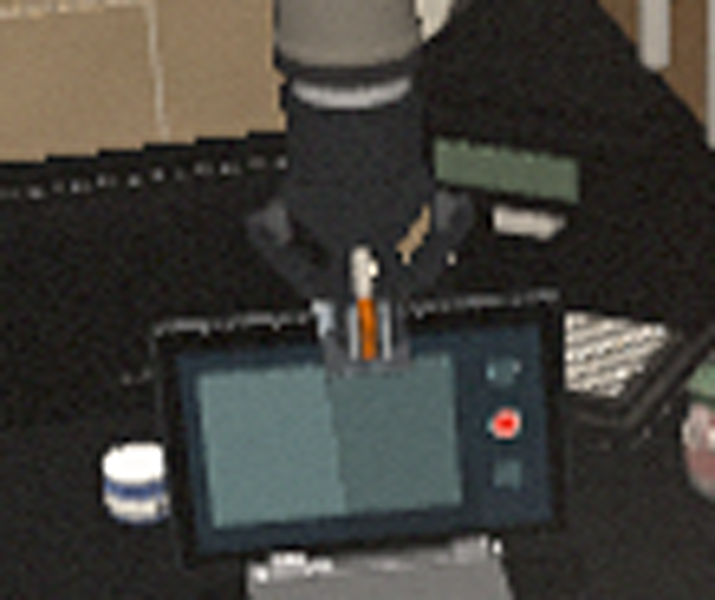

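```bash
cat > ang2.py <<'E'
import sys
from h import *; from geo import *
from scipy.optimize import brentq,minimize_scalar
for tag in sys.argv[1:]:
    c=pickle.load(open(f"side{tag}.pkl","rb"));Q=[]
    for v in range(140,172):
        for u in range(235,275):
            if c["z_map"][v,u]<=0: continue
            p=pt(c,u,v);l=np.array([(p[:2]-ST)@ex,(p[:2]-ST)@ey,p[2]])
            if abs(l[1])<.025: Q.append([u,v,*l])
    Q=np.array(Q)
    def res(a):
        d,n=rot(a);r=Q[:,[2,4]]-H;s=r@d;h=r@n-.005
        return s,h
    def cost(a):
        s,h=res(a);k=(s>.012)&(s<.064);return np.minimum(abs(h[k]),.008).sum()-.008*k.sum()
    A=np.arange(-.1,.9,.005);C=[cost(a) for a in A];a=A[np.argmin(C)]
    s,h=res(a);k=(s>.012)&(s<.064)&(abs(h)<.008)
    # weighted lsq: h_mean with lever
    dl=(h[k]*s[k]).sum()/(s[k]**2).sum();print(tag,"a~",a,"n",k.sum(),"lsq a",a-dl,"se",h[k].std()/np.sqrt((s[k]**2).sum()),"front edge s rows",Q[k][:,1].max())
E
python3 ang2.py 0 2 6 7 8
```

```text
ang2.py:20: RuntimeWarning: invalid value encountered in scalar divide
  dl=(h[k]*s[k]).sum()/(s[k]**2).sum();print(tag,"a~",a,"n",k.sum(),"lsq a",a-dl,"se",h[k].std()/np.sqrt((s[k]**2).sum()),"front edge s rows",Q[k][:,1].max())
  ret = _var(a, axis=axis, dtype=dtype, out=out, ddof=ddof,
  arrmean = um.true_divide(arrmean, div, out=arrmean,
  ret = ret.dtype.type(ret / rcount)
Traceback (most recent call last):
  File "ang2.py", line 20, in <module>
    dl=(h[k]*s[k]).sum()/(s[k]**2).sum();print(tag,"a~",a,"n",k.sum(),"lsq a",a-dl,"se",h[k].std()/np.sqrt((s[k]**2).sum()),"front edge s rows",Q[k][:,1].max())
                                                                                                                                                ~~~~~~~~~~~~~^^
ValueError: zero-size array to reduction operation maximum which has no identity
```

```bash
python3 ang2.py 6 7 8
```

```text
6 a~ 0.015000000000000097 n 50 lsq a 0.017715351556330815 se 0.007678914711479833 front edge s rows 155.0
7 a~ 0.29000000000000037 n 58 lsq a 0.2766786140516273 se 0.006385881094339758 front edge s rows 159.0
8 a~ 0.5000000000000006 n 61 lsq a 0.5009623632334226 se 0.008065442908346421 front edge s rows 162.0
```

```bash
cat > avg.py <<'E'
import sys
from h import *; from geo import *
tag,N=sys.argv[1],int(sys.argv[2])
fs=[];zs=[]
for i in range(N):
    c=cam("side");fs.append(c["frame"].astype(float));zs.append(np.where(c["z_map"]>0,c["z_map"],np.nan))
c["z_map"]=np.nan_to_num(np.nanmedian(zs,0)).astype(np.float32);F=np.mean(fs,0);c["frame"]=F.round().astype(np.uint8)
pickle.dump(c,open(f"side{tag}.pkl","wb"))
o=bot.get_obs();print({k:np.round(o[k],4) for k in("t","eef_pos","contact_force")})
cv2.imwrite(f"pics/av{tag}.png",cv2.resize(c["frame"][130:180,225:290,::-1],None,fx=12,fy=12,interpolation=cv2.INTER_CUBIC))
E
python3 avg.py 9 10; python3 ang2.py 9
python3 - <<'E'
from h import *; from geo import *
for tag,al in((6,(0,)),(7,(.26,.29)),(9,(.45,.5,.55))):
    c=pickle.load(open(f"side{tag}.pkl","rb"))
    for y in(-.02,.02):
        us=[];
        for a in al:
            d,n=rot(a); print(tag,y,a,"front bottom/top edge px",np.round(proj(c,W(H+.065*d,y)),2),np.round(proj(c,W(H+.065*d+.005*n,y)),2))
        u=int(round(proj(c,W(H+.065*rot(al[0])[0],y))[0]))
        print("  col",u,[(v,int(c["frame"][v,u].mean())) for v in range(148,170)])
E
```

```text
{'t': np.float64(8.1333), 'eef_pos': array([0.5387, 0.2559, 0.2337]), 'contact_force': array([-4.7139,  1.4132,  4.0033])}
9 a~ 0.5000000000000006 n 62 lsq a 0.5066432960620285 se 0.004345862357249876 front edge s rows 162.0
6 -0.02 0 front bottom/top edge px [261.29 154.39] [261.19 153.05]
  col 261 [(148, 28), (149, 44), (150, 60), (151, 72), (152, 75), (153, 93), (154, 84), (155, 24), (156, 37), (157, 45), (158, 44), (159, 69), (160, 99), (161, 93), (162, 93), (163, 95), (164, 92), (165, 94), (166, 98), (167, 95), (168, 93), (169, 93)]
6 0.02 0 front bottom/top edge px [250.4  155.41] [250.28 154.06]
  col 250 [(148, 19), (149, 70), (150, 99), (151, 66), (152, 67), (153, 77), (154, 98), (155, 89), (156, 21), (157, 40), (158, 47), (159, 43), (160, 65), (161, 99), (162, 91), (163, 103), (164, 110), (165, 91), (166, 102), (167, 114), (168, 113), (169, 114)]
7 -0.02 0.26 front bottom/top edge px [261.58 158.72] [261.52 157.51]
7 -0.02 0.29 front bottom/top edge px [261.61 159.18] [261.55 158.  ]
  col 262 [(148, 49), (149, 57), (150, 43), (151, 47), (152, 50), (153, 30), (154, 58), (1
[... 945 characters left out ...]
94), (164, 93), (165, 94), (166, 93), (167, 94), (168, 95), (169, 94)]
9 0.02 0.45 front bottom/top edge px [250.92 162.54] [250.86 161.49]
9 0.02 0.5 front bottom/top edge px [250.96 163.21] [250.91 162.2 ]
9 0.02 0.55 front bottom/top edge px [250.99 163.85] [250.94 162.89]
  col 251 [(148, 43), (149, 43), (150, 62), (151, 80), (152, 66), (153, 80), (154, 89), (155, 58), (156, 68), (157, 78), (158, 83), (159, 84), (160, 81), (161, 81), (162, 91), (163, 94), (164, 95), (165, 94), (166, 94), (167, 93), (168, 94), (169, 94)]avg.py:7: RuntimeWarning: All-NaN slice encountered
  c["z_map"]=np.nan_to_num(np.nanmedian(zs,0)).astype(np.float32);F=np.mean(fs,0);c["frame"]=F.round().astype(np.uint8)
```

View pics/av9.png

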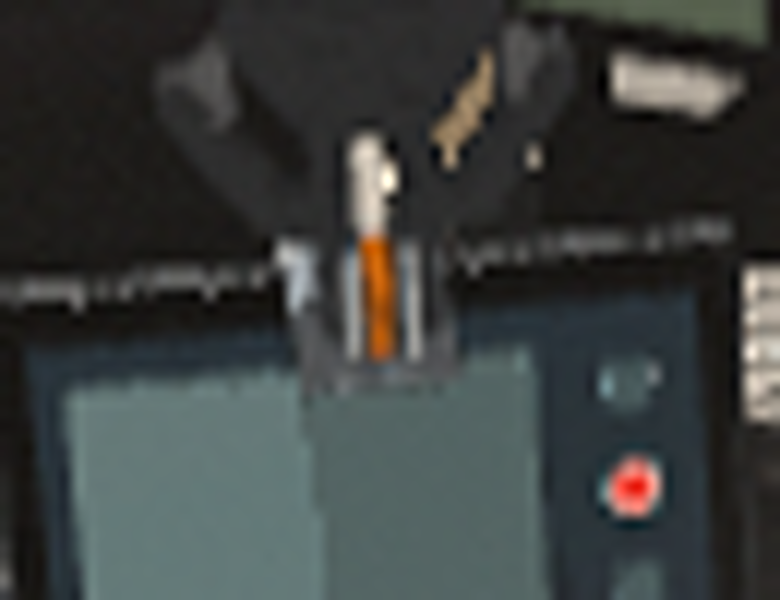

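```bash
cat > edge.py <<'E'
import sys
from h import *; from geo import *
for tag in sys.argv[1:]:
    c=pickle.load(open(f"side{tag}.pkl","rb"))
    obs={}
    m0=np.array([*(ST+.013*ex),.204]);nrm=np.array([*(-ex*np.cos(t)),np.sin(t)])
    for u in range(249,263):
        r=[]
        for v in range(150,170):
            z=c["z_map"][v,u]
            if z<=0: r.append(None);continue
            r.append((pt(c,u,v)-m0)@nrm>.02)
        k=[i for i,x in enumerate(r) if x];obs[u]=150+max(k)
    best=[]
    for a in np.arange(-.1,.8,.01):
        d,n=rot(a);cost=0
        A,B=np.array(proj(c,W(H+.065*d,-.025))),np.array(proj(c,W(H+.065*d,.025)))
        for u,v in obs.items():
            e=A[1]+(B[1]-A[1])*(u-A[0])/(B[0]-A[0])
            cost+=max(0,v-e,e-(v+1))**2
        best.append((cost,a))
    m=min(best)[0];g=[a for q,a in best if q<m+.03];print(tag,list(obs.values()),"cost",round(m,3),"a range",round(min(g),3),round(max(g),3))
E
python3 edge.py 6 7 8 9
```

```text
6 [155, 155, 155, 155, 155, 155, 155, 154, 154, 154, 154, 154, 154, 154] cost 0.001 a range -0.0 0.01
7 [157, 159, 159, 159, 159, 159, 159, 159, 158, 158, 158, 158, 158, 158] cost 1.906 a range 0.22 0.22
8 [158, 162, 162, 162, 162, 162, 162, 162, 162, 161, 161, 161, 161, 161] cost 10.894 a range 0.4 0.4
9 [158, 162, 162, 162, 162, 162, 162, 162, 162, 161, 161, 161, 161, 161] cost 10.894 a range 0.4 0.4
```

```bash
sed -i 's/range(249,263)/range(250,263)/; s/<m+.03/<m+.05/' edge.py; python3 edge.py 6 7 8 9
```

```text
6 [155, 155, 155, 155, 155, 155, 154, 154, 154, 154, 154, 154, 154] cost 0.001 a range -0.0 0.01
7 [159, 159, 159, 159, 159, 159, 159, 158, 158, 158, 158, 158, 158] cost 0 a range 0.24 0.26
8 [162, 162, 162, 162, 162, 162, 162, 162, 161, 161, 161, 161, 161] cost 0.0 a range 0.44 0.47
9 [162, 162, 162, 162, 162, 162, 162, 162, 161, 161, 161, 161, 161] cost 0.0 a range 0.44 0.47
```

Emit:
{"fn": "step_arm", "kwargs": {"targets": [[0, 0.7, 2.3, 0, 1], [0, 1.3, 4.7, 0, 1], [0, 1.3, 4.7, 0, 1], [0, 1.3, 4.7, 0, 1]]}}

```text
t: 8.47
eef_pos: [0.5386, 0.2546, 0.2292]
tool_rot: [-0.0, 0.999, -0.053, -0.001]
contact_force: [-5.5, 1.8, 5.5]
gripper_width: 0.112
```

```bash
python3 avg.py 10 6 2>/dev/null; python3 ang2.py 10; python3 edge.py 10
```

```text
{'t': np.float64(8.7667), 'eef_pos': array([0.5386, 0.2546, 0.2292]), 'contact_force': array([-5.1189,  0.8028,  4.8849])}
10 a~ 0.5850000000000006 n 64 lsq a 0.5806739292369689 se 0.005095463726053157 front edge s rows 163.0
10 [163, 163, 163, 163, 163, 163, 163, 162, 162, 162, 162, 162, 162] cost 0.0 a range 0.51 0.54
```

Emit:
{"fn": "step_arm", "kwargs": {"targets": [[0, 0.5, 2.5, 0, 1], [0, 0.8, 5, 0, 1], [0, 1.2, 7.5, 0, 1], [0, 1.5, 10, 0, 1], [0, 1.5, 10, 0, 1], [0, 1.5, 10, 0, 1]]}}

```text
t: 9.27
eef_pos: [0.5384, 0.2528, 0.2191]
tool_rot: [0.0, 0.999, -0.053, -0.001]
contact_force: [-5.1, 0.3, 5.4]
gripper_width: 0.111
```

```bash
python3 avg.py 11 6 2>/dev/null; python3 ang2.py 11; python3 edge.py 11
```

```text
{'t': np.float64(9.5667), 'eef_pos': array([0.5384, 0.2528, 0.2191]), 'contact_force': array([-6.0371,  2.0965,  5.6258])}
11 a~ 0.7400000000000008 n 62 lsq a 0.7348050060887797 se 0.005151370555169548 front edge s rows 165.0
11 [165, 165, 165, 165, 164, 164, 164, 164, 164, 164, 164, 164, 164] cost 0 a range 0.65 0.69
```

View pics/av11.png

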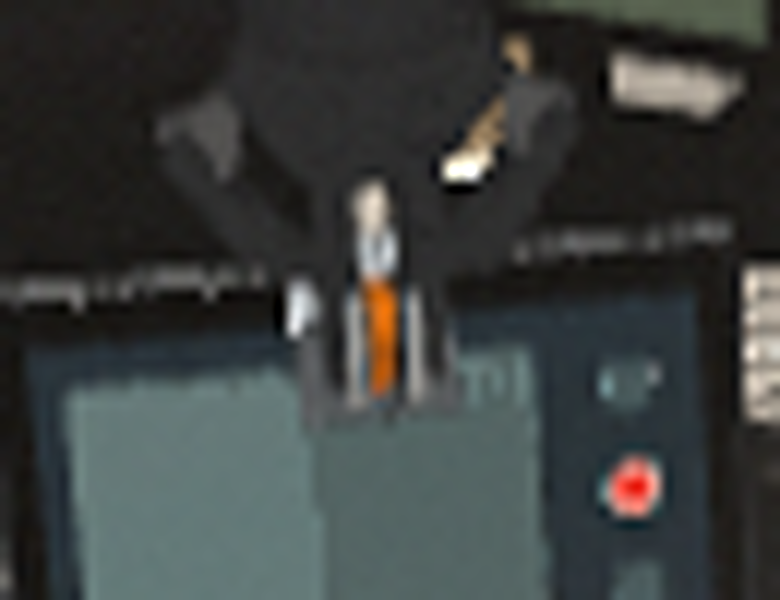

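```bash
cat > circ.py <<'E'
from geo import *
from scipy.optimize import least_squares
P=np.array([[.5404,.2733,.2611],[.5393,.2625,.2474],[.5387,.25595,.23375],[.5386,.2546,.2292],[.5384,.2528,.2191]])
l=np.stack([(P[:,:2]-ST)@ex,P[:,2]-.003],1)
def f(p,pri,sp=.0002):
    return np.r_[(np.hypot(*(l-p[:2]).T)-p[2])/sp,(p[:2]-H)/pri]
for pri in(1,.003,.0015):
    r=least_squares(f,[*H,.062],args=(pri,));p=r.x;q=l-p[:2];ang=np.arctan2(q[:,1],-q[:,0]);s=np.sqrt(np.diag(np.linalg.inv(r.jac.T@r.jac)))
    print(pri,"centre-H mm",((p[:2]-H)*1e3).round(1),"r",(p[2]*1e3).round(1),s.round(4),"a",(ang[0]-ang).round(3),"elev0",np.degrees(ang[0]).round(1),"res mm",(r.fun[:5]*.2).round(2))
print("nominal elev0",np.degrees(np.arctan2(34,52))+15, "grasp-tab",(l[0]-tab(0))*1e3)
E
python3 circ.py
```

```text
1 centre-H mm [ 5.1 -2. ] r 68.9 [0.0033 0.0017 0.0036] a [0.    0.255 0.475 0.544 0.693] elev0 46.1 res mm [ 0.03 -0.09  0.06  0.04 -0.04]
0.003 centre-H mm [ 2.3 -0.6] r 65.9 [0.002  0.0011 0.0022] a [0.    0.266 0.497 0.569 0.725] elev0 47.0 res mm [ 0.11 -0.17 -0.01  0.01  0.06]
0.0015 centre-H mm [1.1 0. ] r 64.5 [0.0012 0.0007 0.0013] a [0.    0.272 0.508 0.582 0.741] elev0 47.4 res mm [ 0.16 -0.21 -0.04 -0.01  0.1 ]
nominal elev0 48.17851165939275 grasp-tab [-1.2716245  1.3480378]
```

Run:
```python
from geo import *
C=H*1e3+[3,-1];r=66.8;e0=np.radians(46.6)
g=lambda a:C+r*np.array([-np.cos(e0-a),np.sin(e0-a)])
b=g(.705)
for a in(.8,.9,1.0,.85,.705,.55,.4,.25,.12,.03):print(a,((g(a)-b)*[-1,-1]).round(1))
```

```text
0.8 [0.4 6.3]
0.9 [ 0.1 13. ]
1.0 [-0.8 19.6]
0.85 [0.3 9.7]
0.705 [-0. -0.]
0.55 [ -1.9 -10.2]
0.4 [ -5.2 -19.6]
0.25 [ -9.9 -28.4]
0.12 [-15.  -35.5]
0.03 [-19.1 -39.9]
```

Emit:
{"fn": "step_arm", "kwargs": {"targets": [[0, 0.2, 3, 0, 1], [0, 0.4, 6.5, 0, 1], [0, 0.4, 6.5, 0, 1], [0, 0.4, 6.5, 0, 1]]}}

```text
t: 9.9
eef_pos: [0.5383, 0.2523, 0.2125]
tool_rot: [0.0, 0.999, -0.053, -0.001]
contact_force: [-5.5, 2.2, 4.4]
gripper_width: 0.109
```

Emit:
{"fn": "step_arm", "kwargs": {"targets": [[0, -0.2, 3.5, 0, 1], [0, -0.4, 7, 0, 1], [0, -0.8, 10, 0, 1], [0, -1.2, 13, 0, 1], [0, -1.2, 13, 0, 1], [0, -1.2, 13, 0, 1]]}}

```text
t: 10.4
eef_pos: [0.5385, 0.2534, 0.1997]
tool_rot: [0.0, 0.999, -0.053, -0.001]
contact_force: [-5.2, 0.8, 5.8]
gripper_width: 0.109
```

```bash
python3 avg.py 12 6 2>/dev/null; python3 ang2.py 12; python3 edge.py 12
```

```text
{'t': np.float64(10.7), 'eef_pos': array([0.5385, 0.2534, 0.1997]), 'contact_force': array([-4.8834,  0.0226,  5.5315])}
12 a~ 0.8950000000000009 n 45 lsq a 0.9938131353538143 se 0.008440647385727295 front edge s rows 167.0
12 [167, 167, 167, 167, 167, 168, 167, 166, 166, 167, 167, 166, 166] cost 11.854 a range 0.79 0.79
```

Emit:
{"fn": "step_arm", "kwargs": {"targets": [[0, 0.6, -3.3, 0, 1], [0, 0.9, -6.6, 0, 1], [0, 1.1, -9.9, 0, 1], [0, 1.1, -9.9, 0, 1], [0, 1.1, -9.9, 0, 1]]}}

```text
t: 11.12
eef_pos: [0.5382, 0.2522, 0.209]
tool_rot: [0.001, 0.999, -0.053, -0.001]
contact_force: [-4.5, 2.2, -2.2]
gripper_width: 0.103
```

Emit:
{"fn": "step_arm", "kwargs": {"targets": [[0, 0, -3.3, 0, 1], [0, -0.1, -6.6, 0, 1], [0, -0.3, -9.7, 0, 1], [0, -0.3, -9.7, 0, 1], [0, -0.3, -9.7, 0, 1]]}}

```text
t: 11.53
eef_pos: [0.5384, 0.2524, 0.2192]
tool_rot: [0.0, 0.999, -0.053, -0.001]
contact_force: [-7.0, 2.2, -2.1]
gripper_width: 0.115
```

Emit:
{"fn": "step_arm", "kwargs": {"targets": [[0, -0.4, -3.4, 0, 1], [0, -1, -6.8, 0, 1], [0, -1.9, -10.2, 0, 1], [0, -1.9, -10.2, 0, 1], [0, -1.9, -10.2, 0, 1]]}}

```text
t: 11.95
eef_pos: [0.5386, 0.2542, 0.2296]
tool_rot: [0.0, 0.999, -0.053, -0.001]
contact_force: [-6.7, 1.2, -1.9]
gripper_width: 0.109
```

Emit:
{"fn": "step_arm", "kwargs": {"targets": [[0, -0.9, -3.2, 0, 1], [0, -2.1, -6.4, 0, 1], [0, -3.3, -9.4, 0, 1], [0, -3.3, -9.4, 0, 1], [0, -3.3, -9.4, 0, 1]]}}

```text
t: 12.37
eef_pos: [0.539, 0.2574, 0.239]
tool_rot: [0.0, 0.999, -0.053, -0.001]
contact_force: [-6.8, 0.8, -1.9]
gripper_width: 0.111
```

Emit:
{"fn": "step_arm", "kwargs": {"targets": [[0, -1.5, -3, 0, 1], [0, -3.1, -6, 0, 1], [0, -4.7, -8.8, 0, 1], [0, -4.7, -8.8, 0, 1], [0, -4.7, -8.8, 0, 1]]}}

```text
t: 12.78
eef_pos: [0.5394, 0.2618, 0.2477]
tool_rot: [0.001, 0.999, -0.053, -0.001]
contact_force: [-6.8, 0.7, -2.8]
gripper_width: 0.114
```

Emit:
{"fn": "step_arm", "kwargs": {"targets": [[0, -1.6, -2.4, 0, 1], [0, -3.3, -4.8, 0, 1], [0, -5.1, -7.1, 0, 1], [0, -5.1, -7.1, 0, 1], [0, -5.1, -7.1, 0, 1]]}}

```text
t: 13.2
eef_pos: [0.5399, 0.2667, 0.2547]
tool_rot: [0.001, 0.999, -0.053, -0.001]
contact_force: [-6.8, -1.2, -2.4]
gripper_width: 0.111
```

Emit:
{"fn": "step_arm", "kwargs": {"targets": [[0, -1.9, -2.1, 0, 1], [0, -3.8, -4, 0, 1], [0, -3.8, -4, 0, 1], [0, -3.8, -4, 0, 1]]}}

```text
t: 13.53
eef_pos: [0.5403, 0.2701, 0.2587]
tool_rot: [0.001, 0.999, -0.053, -0.001]
contact_force: [-7.3, -0.9, -2.5]
gripper_width: 0.111
```

Emit:
{"fn": "step_arm", "kwargs": {"targets": [[0, -1, -1, 0, 1], [0, -2, -2, 0, 1], [0, -2, -2, 0, 1], [0, -2, -2, 0, 1]]}}

```text
t: 13.87
eef_pos: [0.5405, 0.2717, 0.2603]
tool_rot: [0.001, 0.999, -0.054, -0.001]
contact_force: [-6.7, -1.5, -3.2]
gripper_width: 0.113
```

```bash
python3 avg.py 13 10 2>/dev/null; python3 ang2.py 13; python3 edge.py 13
```

```text
{'t': np.float64(14.3667), 'eef_pos': array([0.5405, 0.2717, 0.2603]), 'contact_force': array([-6.7022, -1.2523, -4.1126])}
13 a~ 0.010000000000000092 n 57 lsq a 0.01680297002618432 se 0.006060754809007077 front edge s rows 155.0
13 [155, 155, 155, 155, 155, 154, 154, 154, 154, 154, 154, 154, 154] cost 0 a range -0.01 0.01
```

Emit:
{"fn": "step_arm", "kwargs": {"targets": [[0, -1, -1, 0, 1], [0, -1, -1, 0, 1], [0, -1, -1, 0, 1]]}}

```text
t: 14.62
eef_pos: [0.5405, 0.2722, 0.2608]
tool_rot: [0.002, 0.999, -0.054, -0.002]
contact_force: [-6.1, -2.6, -5.9]
gripper_width: 0.11
```

Emit:
{"fn": "step_arm", "kwargs": {"targets": [[0, -1, -1, 0, 1], [0, -1, -1, 0, 1], [0, -1, -1, 0, 1]]}}

```text
t: 14.87
eef_pos: [0.5404, 0.2726, 0.2613]
tool_rot: [0.002, 0.999, -0.054, -0.002]
contact_force: [-4.3, -3.2, -9.1]
gripper_width: 0.111
```

```bash
python3 avg.py 14 10 2>/dev/null; python3 ang2.py 14; python3 edge.py 14
python3 - <<'E'
s=open("circ.py").read()
s=s.replace("P=np.array([[","P=np.array([[.5383,.2523,.2125],[.5385,.2534,.1997],[.5382,.2522,.2090],[.5384,.2524,.2192],[.5386,.2542,.2296],[.539,.2574,.239],[.5394,.2618,.2477],[.5399,.2667,.2547],[.5403,.2701,.2587],[.5405,.2717,.2603],[").replace("ang[0]-ang","ang[10]-ang").replace("ang[0]","ang[10]").replace("l[0]","l[10]").replace("fun[:5]","fun[:15]")
open("circ2.py","w").write(s)
E
python3 circ2.py
```

```text
{'t': np.float64(15.3667), 'eef_pos': array([0.5405, 0.2726, 0.2613]), 'contact_force': array([-4.9968, -3.2447, -8.0887])}
14 a~ 0.005000000000000088 n 60 lsq a 0.011061029613630216 se 0.006375501230268759 front edge s rows 155.0
14 [155, 155, 155, 155, 154, 154, 154, 154, 154, 154, 154, 154, 154] cost 0.0 a range -0.02 -0.0
1 centre-H mm [ 4.4 -1.2] r 68.2 [0.0012 0.0005 0.0012] a [0.8   0.989 0.852 0.702 0.548 0.403 0.26  0.135 0.058 0.025 0.    0.259
 0.482 0.552 0.703] elev0 46.1 res mm [-0.06 -0.01  0.13  0.18  0.25  0.24  0.27  0.21  0.21  0.15 -0.39 -0.48
 -0.24 -0.23 -0.22]
0.003 centre-H mm [ 3.7 -1. ] r 67.6 [0.0011 0.0004 0.0011] a [0.808 0.998 0.86  0.709 0.553 0.406 0.262 0.136 0.059 0.025 0.    0.261
 0.487 0.557 0.71 ] elev0 46.3 res mm [-0.05  0.05  0.15  0.17  0.23  0.21  0.25  0.21  0.23  0.18 -0.36 -0.49
 -0.27 -0.26 -0.23]
0.0015 centre-H mm [ 2.7 -0.6] r 66.5 [0.0009 0.0004 0.0009] a [0.821 1.014 0.874 0.721 0.562 0.413 0.267 0.138 0.059 0.025 0.    0.265
 0.495 0.566 0.721] elev0 46.7 res mm [-0.04  0.15  0.18  0.15  0.17  0.15  0.22  0.22  0.27  0.23 -0.29 -0.52
 -0.33 -0.31 -0.25]
nominal elev0 48.17851165939275 grasp-tab [-1.2716245  1.3480378]
```

Emit:
{"fn": "step_arm", "kwargs": {"targets": [[0, 2, 3, 0, 1], [0, 4.5, 6, 0, 1], [0, 7.3, 9, 0, 1], [0, 9.3, 11.5, 0, 1], [0, 11.2, 14.5, 0, 1], [0, 12.9, 17.5, 0, 1], [0, 14.5, 20.5, 0, 1], [0, 16, 23.5, 0, 1], [0, 17.2, 26.7, 0, 1], [0, 18.2, 29.5, 0, 1], [0, 18.8, 31.5, 0, 1], [0, 18.8, 31.5, 0, 1], [0, 18.8, 31.5, 0, 1]]}}

```text
t: 16.45
eef_pos: [0.5392, 0.2566, 0.2329]
tool_rot: [-0.001, 0.999, -0.053, -0.0]
contact_force: [-8.9, -0.8, 6.4]
gripper_width: 0.111
```

```bash
python3 avg.py 15 6 2>/dev/null; python3 ang2.py 15; python3 edge.py 15
```

```text
{'t': np.float64(16.75), 'eef_pos': array([0.5392, 0.2566, 0.2329]), 'contact_force': array([-10.1295,  -1.5844,   6.8531])}
15 a~ 0.49000000000000055 n 60 lsq a 0.4921224165229184 se 0.004742687075150401 front edge s rows 162.0
15 [162, 162, 162, 162, 162, 162, 161, 161, 161, 161, 161, 161, 161] cost 0 a range 0.43 0.46
```

Emit:
{"fn": "step_arm", "kwargs": {"targets": [[-0.7, 0.8, 1.5, 0, 1], [-0.7, 1.5, 3, 0, 1], [-0.7, 1.5, 3, 0, 1], [-0.7, 1.5, 3, 0, 1]]}}

```text
t: 17.08
eef_pos: [0.5389, 0.2558, 0.2302]
tool_rot: [-0.001, 0.999, -0.053, 0.0]
contact_force: [-8.5, 0.3, 5.9]
gripper_width: 0.11
```

```bash
python3 avg.py 16 10 2>/dev/null; python3 ang2.py 14 16; python3 edge.py 14 16
cat > now.py <<'E'
from station import bot; from geo import *
def A(P,C): 
    q=np.array([(np.array(P[:2])-ST)@ex,P[2]-.003])-C; return np.arctan2(q[1],-q[0]),np.hypot(*q)
p=bot.get_obs()["eef_pos"]
for C in(H+[.0044,-.0012],H+[.0027,-.0006]):
    for P0 in([.5404,.2733,.2611],[.5404,.2726,.2613]):
        print((A(P0,C)[0]-A(p,C)[0]).round(4),A(P0,C)[1].round(4),A(p,C)[1].round(4))
E
python3 now.py
```

```text
{'t': np.float64(17.5833), 'eef_pos': array([0.5389, 0.2558, 0.2302]), 'contact_force': array([-8.0297,  0.986 ,  5.8001])}
14 a~ 0.005000000000000088 n 60 lsq a 0.011061029613630216 se 0.006375501230268759 front edge s rows 155.0
16 a~ 0.5350000000000006 n 59 lsq a 0.5338886781751304 se 0.0048098748367215345 front edge s rows 163.0
14 [155, 155, 155, 155, 154, 154, 154, 154, 154, 154, 154, 154, 154] cost 0.0 a range -0.02 -0.0
16 [163, 162, 162, 162, 162, 162, 162, 162, 162, 162, 162, 162, 161] cost 0.0 a range 0.47 0.49
0.5325 0.0679 0.0671
0.5272 0.0685 0.0671
0.5466 0.0662 0.0653
0.541 0.0669 0.0653
```

Emit:
{"fn": "step_arm", "kwargs": {"targets": [[-0.4, 0.3, 1, 0, 1], [-0.4, 0.3, 1, 0, 1], [-0.4, 0.3, 1, 0, 1], [-0.4, 0.3, 1, 0, 1]]}}

```text
t: 17.92
eef_pos: [0.5389, 0.2556, 0.2296]
tool_rot: [-0.001, 0.999, -0.053, 0.001]
contact_force: [-7.6, -0.1, 8.6]
gripper_width: 0.108
```

```bash
python3 avg.py 17 12 2>/dev/null; python3 ang2.py 17; python3 edge.py 17; python3 now.py
python3 - <<'E'
from h import *
c=pickle.load(open("side17.pkl","rb"));save(c,"pics/final.png")
E
```

```text
{'t': np.float64(18.5167), 'eef_pos': array([0.5389, 0.2556, 0.2295]), 'contact_force': array([-7.862 ,  0.6747,  8.0784])}
17 a~ 0.5400000000000006 n 62 lsq a 0.5401425205095827 se 0.005282151816298647 front edge s rows 163.0
17 [163, 163, 162, 162, 162, 162, 162, 162, 162, 162, 162, 162, 162] cost 0 a range 0.48 0.5
0.5429 0.0679 0.0671
0.5376 0.0685 0.0671
0.5572 0.0662 0.0653
0.5517 0.0669 0.0653
```

View pics/final.png

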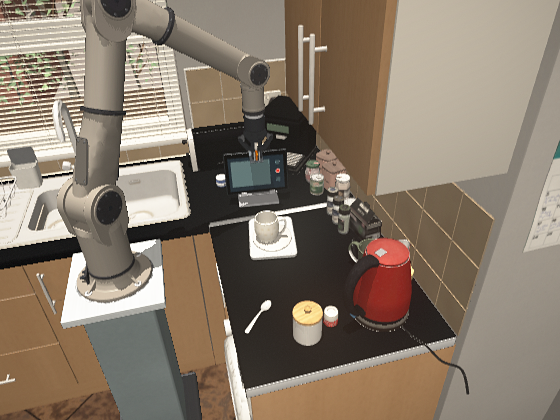

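```bash
sed 's/side0.pkl/side17.pkl/' fit.py > fa.py; sed 's/fit.py/fa.py/; s/(.008,.014,.02)/(.02,.026)/; s/(.0,.004,.008)/(.004,.007)/; s/ov_sc2/ov_sc3/' fit2.py > fb.py; python3 fb.py; python3 fa.py | grep stand
python3 - <<'E'
from h import *
a=pickle.load(open("side0.pkl","rb"));c=pickle.load(open("side17.pkl","rb"))
# height of scale top rim near right/back, and robot-independent back edge
for u,v in((286,217),(287,218),(289,217),(290,219),(288,250),(262,253),(250,250),(252,235)):print(u,v,(pt(c,u,v)*1e3).round(1))
d=cv2.absdiff(a["frame"],c["frame"]).max(2);print("change scale/canister region",d[214:262,246:300].mean(),d[295:350,285:345].mean(),d[262:290,240:300].mean())
E
```

```text
0.02 0.004 [ 0.5346  0.039  -0.1761  0.0209] 4.08 disp [0.5498 0.1247 0.024 ]
0.02 0.007 [ 0.5338  0.0358 -0.1739  0.0232] 4.49 disp [0.5489 0.1215 0.024 ]
0.026 0.004 [ 0.5345  0.0386 -0.1758  0.0224] 6.09 disp [0.5497 0.1243 0.024 ]
0.026 0.007 [ 0.5337  0.0354 -0.1765  0.0246] 6.16 disp [0.549 0.121 0.024]
stand [0.5433 0.3104 1.4652] 153.73322568242986
stand [0.5433 0.3103 1.4633] 153.6341714725106
stand [0.5433 0.3102 1.4652] 153.67826220684353
286 217 [612.  122.9  22.3]
287 218 [614.3 117.7  20.9]
289 217 [ 6.309e+02  1.503e+02 -6.000e-01]
290 219 [623.  107.6  21.5]
288 250 [568.1 -61.3  22. ]
262 253 [480.6 -50.6  21.2]
250 250 [445.  -24.6  21.7]
252 235 [468.1  51.9  23.3]
change scale/canister region 3.4992283950617282 3.0875757575757574 3.6797619047619046
```

Emit:
{"fn": "step_arm", "kwargs": {"targets": [[0, 0.2, 0.6, 0, 1], [0, 0.2, 0.6, 0, 1], [0, 0.2, 0.6, 0, 1], [0, 0.2, 0.6, 0, 1], [0, 0.2, 0.6, 0, 1], [0, 0.2, 0.6, 0, 1]]}}

```text
t: 19.02
eef_pos: [0.5389, 0.2555, 0.2289]
tool_rot: [-0.001, 0.999, -0.053, 0.001]
contact_force: [-6.5, 1.0, 7.8]
gripper_width: 0.109
```

```bash
python3 avg.py 18 10 2>/dev/null; python3 ang2.py 18; python3 edge.py 18; python3 now.py; python3 -c "
from station import bot;print(bot.hand_in())"
```

```text
{'t': np.float64(19.5167), 'eef_pos': array([0.5388, 0.2555, 0.2289]), 'contact_force': array([-7.7154,  0.3421,  7.1934])}
18 a~ 0.5450000000000006 n 61 lsq a 0.5508722415655466 se 0.0051988440076131785 front edge s rows 163.0
18 [163, 163, 163, 163, 162, 162, 162, 162, 162, 162, 162, 162, 162] cost 0 a range 0.49 0.52
0.5525 0.0679 0.0671
0.5472 0.0685 0.0671
0.5671 0.0662 0.0653
0.5616 0.0669 0.0653
the job is handed in; nothing more can be done
None
```

I slid the clip along the tablet's top edge until I felt the stop. The sideways force rose from about 1 N to 8 N at TCP x ≈ 0.540 m, within 1 mm of where I expected it. I then tilted the visor down by its tab and handed in at about 19.5 s with the gripper still holding it.

**Tilt angle:** from the measured positions of the tablet and scale, the target was about 0.54 rad. My last checks of the visor angle disagreed somewhat:

| Check | Angle (rad) |
|---|---|
| Arm travel around the hinge | 0.547–0.567 |
| Visor surface in the depth image | 0.551 (0.54 after its offset at zero tilt) |
| Visor front edge in the depth image | 0.49–0.52 |

I trusted the first two more. An error of 0.02 rad would move the display about 11 mm off the middle of the picture. I could not see the reflected picture itself to confirm it.

**Extra movement:** to calibrate the angle, I tilted the visor further, to about 1.0 rad, and let it back up once before setting the final tilt. During this the tab shifted up to about 1 mm in the fingers, which adds to the uncertainty.

**Bystanders:** the scale with its mug, the canister and the striped pot looked unmoved between the first and last pictures. The highest contact force I read was about 13 N.

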